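# Snap the lid of an ink tin home with a lid press

## Robot

A 6-joint arm with a two-finger parallel gripper is mounted at the origin on the work surface. World frame = base frame: x ahead of the robot, y to its left, z up, the work surface at z = 0. Lengths are in m, angles in rad, forces in N, time in s.
With the tool pointing down it reaches from about 0.275 to 0.975 m from the base axis. Payload 8.4 kg.
Tool frame: the origin (TCP) lies where the fingers leave the gripper's body, on its centre line; the fingertips stand 88 mm ahead of it and the grasp point (between the pads) lies 69 mm ahead of it (nose_length is the distance from the TCP to the fingertips, in m); z points along the fingers, y is the direction in which the jaws open and shut (so a half turn about z gives the same grasp; the last joint's range is limited). The gripper opens to 92 mm and grips with 3 to 60 N. Pads are 20 mm wide; open, the fingers measure 128 mm over their backs; the gripper's body (75 mm by 189 mm) begins 69 mm behind the grasp point.
Start: joints at [1.325, 0.353, 1.633, -0, 1.155, -0.002], TCP at [0.151, 0.607, 0.303] pointing down, gripper open.
Joint ranges: [-2.63, 2.63], [-0.92, 2.1], [0.06, 2.66], [-1.3, 4.44], [0, 2.69], [-3.02, 3.02]. Speed limits (rad/s): [2.22, 2.22, 2.79, 3.14, 3.14, 3.14].

## Interface

Orientations are given as a unit quaternion [w, x, y, z].
In Python, from rig import * gives the robot as it stands.
- The arm moves only by the tool servo_tool, never from a script. Its argument "plan" is a list of rows, each a list of 6 numbers: the shift along the tool's x, y, z in units of 30 mm (1.0 is 30 mm), then the turn, a rotation vector about the tool's x, y, z in units of 5 degrees (1.0 is 5 degrees). A call has 1 to 20 rows; each row is the pose to reach, as a shift and turn from the pose commanded when the call began, along the tool's axes at that moment; what a row does not reach only later rows make up. A row lasts 1/10 s, in which the tool goes at most 50 mm and 8.59 degrees, less where a joint would pass 70% of its speed; a pose out of reach is approached as far as the arm can. A call with a gripper value outside its range is refused whole. "gripper" is the closure, from -1 (fully open) to 1 (shut), set as the call begins (left out, the last holds). The fingers move at their own pace and stop on an object; the grip force is fixed at half the most. Time passes only in rows, so rows that repeat a pose let the fingers close. It gives the time, the measured TCP pose, the force and the opening at its end, in the units of the state.
- state(): the state, without advancing time (a new reading comes with each control period).
- camera(name): name is "side" or "top"; returns (picture, depth): 480x640x3 uint8, red, green, blue; 480x640 float32, m along the optical axis (not along the pixel's ray), 0 where there is no reading.
- camera_info(name): a dict with "camera_matrix" (3x3 intrinsics, pixels), "R" (3x3) and "t" (3): a world point X has camera coordinates R X + t. Camera axes: x right, y down, z forward; pixel columns grow to the right and rows downward; lengths in m; the calibration is good to about 2 mm. A picture is of the moment at which its call begins. camera_info takes no time and is no camera call.
- job_done(): hands the job in, once; it reports no verdict.
The state is a dict: "t": time; "q": joint angles; "qvel": joint speeds; "effort": joint torques, N m; "tool_pos": TCP position; "ee_rot": TCP orientation; "ft_force": force on the tool from outside, world axes, zero at the start; "ft_torque": the same for the moment, N m; "gripper_width": opening from 0.0 (shut) to 1.0 (fully open).
Only numpy, scipy, OpenCV 4.12 (cv2) and the standard library are available. Lean on these libraries where they do the work, as an engineer would, in place of code of your own. Each camera call takes 0.05 s, during which the arm holds its last target.

## Task

One of the three ink tins still has its lid sitting loose and proud in its mouth. Take the lid press (steel foot, wooden handle) out of its sloping rack, push that lid straight down with the foot of the press until it snaps fully home all round, and put the press back into its round pocket in the rack. Do not push the lid with the fingers, keep the tin upright, and leave the other things on the table where they are.

Things in the scene. Friction and masses are not known exactly. Their poses are not given: they have to be found in the camera images.
- tin: the open ink tin, a loose metal can with a paper band, 86 mm wide, 70 mm high to the flat top its lid must land on (a thin seam round the edge reaches 72 mm), about 0.7 kg, mouth 68 mm wide; origin: centre of its underside, z up. It may stand in any of three places, the two closed tins in the others.
- lid: the loose metal plug lid, 75 mm wide. Origin: centre of its flange's underside, z up; flat top rim 3 mm above it, plug (65 mm wide) reaches 13 mm below. It starts on the mouth's springy bead, origin about 78 mm above the tin's underside (8 mm proud); home it is at 70 mm, flange on the tin's top. Pushed down it resists with up to about 15 N, then snaps in and stands hard on the tin.
- press: the lid press, loose, about 0.38 kg: round steel foot 70 mm wide, 12 mm thick (15 mm at the handle); round wooden handle, straight and 26 mm in diameter from 20 to 73 mm above the underside, domed top at 83 mm. Origin: centre of the foot's flat underside; z runs up the handle. It starts standing in the rack's pocket, its handle leaning 32 degrees from vertical towards the rack's front.
- press_grip (a point): the place to grip on the press's handle, on its axis 50 mm above the foot's underside; axes as the press
- rack: the fixed plywood rack, 112 mm deep, 200 mm wide, sloping top face 32 degrees from level, lowest at its front; origin: centre of its underside, x to its high back, y to its left, z up. Two wooden knife handles stand square out of that face, about 100 mm long, at y = -62 mm; the pocket's centre is at y = +40 mm.
- pocket (a point): the middle of the floor of the round pocket for the press's foot in the sloping face: 76 mm in diameter (3 mm play all round), 14 mm deep; z points out of the pocket square to the sloping face, along the handle of a parked press; x points up the slope
- tin_b: a second ink tin of the same make, already closed, 73 mm high; origin at the centre of its underside
- tin_c: a third ink tin of the same make, already closed, 73 mm high; origin at the centre of its underside
- brayer: an ink roller (brayer), black rubber roller 45 mm in diameter and 100 mm long with a wooden handle, lying on the table; origin on the table under the roller's middle
- tape: a roll of tape lying flat, 100 mm across and 25 mm high; origin at the centre of its underside
- ink_bottle: a small amber bottle with a black cap, 52 mm in diameter and about 115 mm high; origin at the centre of its underside
- palette_knife: a palette knife about 200 mm long lying on the table
There are look-alikes about, which are no part of the job. What is shaped like the press but red, turquoise or yellow is not meant.

How it is judged:
By the outcome, as a careful person would: the job done as asked, in the order asked, and still so for the second after the job is handed in, with the robot touching nothing.
It also fails if it takes over 51 s, if anything falls off the work surface, if the arm or the gripper's body presses on something with over 40 N, if the wrist force passes 120 N, or if a joint passes its speed limit or range.

## Working session

There is one attempt and no reset: what is moved stays moved. The work goes in short steps, Python scripts to look and compute and a tool call to move; the robot and the scene stay as the last step left them, time stands still between calls to the robot, and variables do not carry over. Pictures are saved under pics/ and viewed, and the job is handed in when it is done.

Besides the shell and the picture viewer there is one more tool, called after "Emit:" as name([rows], argument=value, ...), one row to a line, values as JSON. servo_tool: Moves the arm, as the interface text tells. Its arguments: {"type":"object","properties":{"plan":{"type":"array"},"gripper":{"type":"number"}},"required":["plan"]}

```bash
ls; mkdir -p pics; python3 - <<'E'
from rig import *
import cv2, numpy as np
for n in ("side","top"):
    p,d=camera(n); i=camera_info(n)
    np.savez(f"{n}0.npz",p=p,d=d,K=i["camera_matrix"],R=i["R"],t=i["t"])
    cv2.imwrite(f"pics/{n}0.png",p[:,:,::-1]); print(n,i, (d>0).mean())
print(state())
E
```

```text
pics
side {'camera_matrix': array([[511.4810387 ,   0.        , 321.24441345],
       [  0.        , 511.4810387 , 236.91832039],
       [  0.        ,   0.        ,   1.        ]]), 'R': array([[ 0.75079889, -0.66049101, -0.00725576],
       [-0.50861927, -0.57108368, -0.64433676],
       [ 0.421435  ,  0.48745775, -0.76470745]]), 't': array([-0.35000326,  0.35407252,  0.99692267])} 0.995859375
top {'camera_matrix': array([[513.5892403 ,   0.        , 319.39455252],
       [  0.        , 513.5892403 , 238.50043333],
       [  0.        ,   0.        ,   1.        ]]), 'R': array([[ 0.00477235, -0.99998149,  0.0037746 ],
       [-0.9979272 , -0.00500472, -0.06415811],
       [ 0.06417581, -0.00346059, -0.99793261]]), 't': array([0.04955333, 0.52589312, 1.28341433])} 0.9959375
{'t': 0.1, 'q': array([ 1.32464144e+00,  3.53595531e-01,  1.63405495e+00, -8.37352801e-06,
        1.15519447e+00, -2.37859856e-03]), 'qvel': array([ 0.00250946, -0.00130739, -0.00161702,  0.00127839, -0.00080406,
       -0.00078822]), 'effort': array([ 8.20383084e-04, -5.94904375e+01, -3.34928477e+01,  6.99806982e-02,
        1.82183913e-02,  2.89090906e-06]), 'tool_pos': array([0.15076318, 0.60619937, 0.30203036]), 'ee_rot': array([-7.38093731e-05,  1.21584856e-01,  9.92580843e-01, -6.21793294e-04]), 'ft_force': array([-0.64372839, -0.73837118, -0.7795303 ]), 'ft_torque': array([-0.04970475, -0.01653909,  0.00727276]), 'gripper_width': 0.9998204055322945}
```

View pics/side0.png

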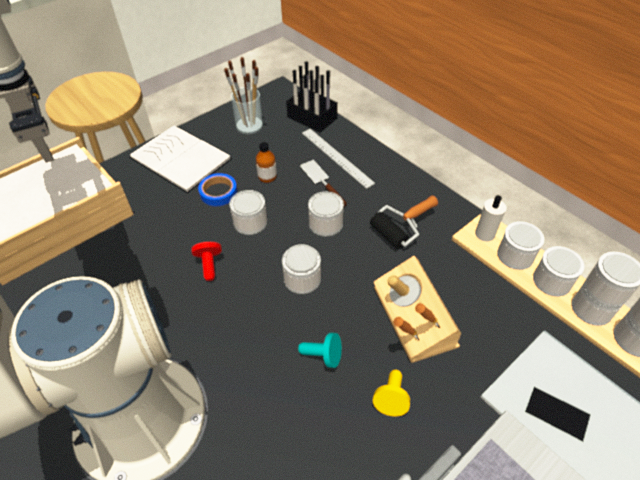

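View pics/top0.png

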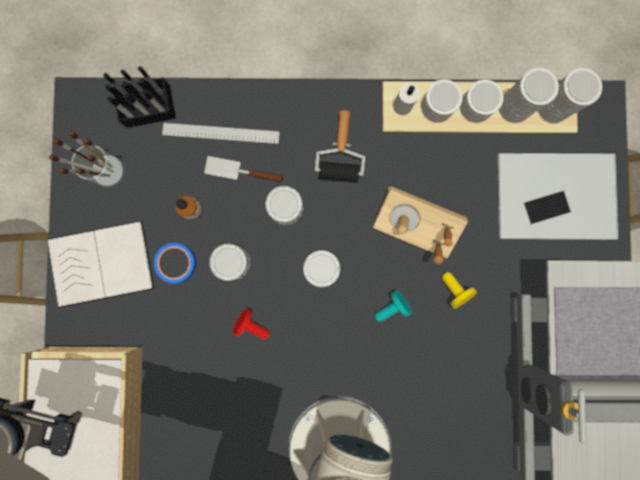

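Candidates for the press: wooden handle on a steel foot in the rack (side 400,288 / top 403,220); red (207,258 / 250,325), turquoise (325,350 / 395,307) and yellow (393,393 / 459,290) are look-alikes. The other wooden handles are the two knives (side 404,325 and 427,315) and the brayer handle. By its description the press is the one in the rack's pocket. Tins stand at top (284,205), (229,262) and (321,268). Next: close crops and heights.

```bash
cat > h.py <<'E'
import numpy as np, cv2
def load(n,k=0):
    z=np.load(f"{n}{k}.npz"); return z["p"],z["d"],z["K"],z["R"],z["t"]
def cloud(n,k=0):
    p,d,K,R,t=load(n,k)
    v,u=np.mgrid[:480,:640]
    c=np.stack([(u-K[0,2])/K[0,0]*d,(v-K[1,2])/K[1,1]*d,d],-1)
    return p,(c-t)@R, d
def ray(n,u,v,z,k=0):
    p,d,K,R,t=load(n,k)
    o=-R.T@t; r=R.T@np.array([(u-K[0,2])/K[0,0],(v-K[1,2])/K[1,1],1]); return o+r*(z-o[2])/r[2]
def proj(n,X,k=0):
    p,d,K,R,t=load(n,k); c=R@np.asarray(X)+t; return (K@c)[:2]/c[2]
def crop(n,x0,y0,x1,y1,s,out,k=0):
    p=load(n,k)[0]; cv2.imwrite(out,cv2.resize(p[y0:y1,x0:x1,::-1],None,fx=s,fy=s,interpolation=cv2.INTER_CUBIC))
E
python3 - <<'E'
from h import *
a=[load("side")[0][240:370,360:470],load("top")[0][180:270,360:480]]
a=[cv2.resize(x[:,:,::-1],(390,400),interpolation=cv2.INTER_CUBIC) for x in a]
s=cv2.resize(load("side")[0][180:300,220:360,::-1],(400,343)); 
cv2.imwrite("pics/c1.png",np.hstack(a)); 
tt=cv2.resize(load("top")[0][180:290,205:345,::-1],(400,343)); cv2.imwrite("pics/c2.png",np.hstack([s,tt]))
for n,cs in (("top",[(284,205),(229,262),(321,268)]),("side",[(249,205),(326,207),(301,262)])):
    p,P,d=cloud(n)
    for u,v in cs:
        q=P[v-14:v+15,u-16:u+17].reshape(-1,3); 
        print(n,u,v,np.percentile(q[:,2],[50,75,90,98]).round(4), P[v,u].round(4))
E
```

```text
top 284 205 [0.0699 0.0718 0.0735 0.0757] [0.604  0.1392 0.0671]
top 229 262 [0.0702 0.072  0.0736 0.0756] [0.4641 0.2699 0.0744]
top 321 268 [0.0774 0.0796 0.0811 0.083 ] [0.4506 0.0482 0.0864]
side 249 205 [0.0729 0.0748 0.0762 0.0778] [0.4626 0.2661 0.0712]
side 326 207 [0.0729 0.0743 0.0756 0.0776] [0.6014 0.1352 0.0697]
side 301 262 [0.0803 0.0819 0.0832 0.0846] [0.4413 0.0392 0.0795]
```

View pics/c1.png

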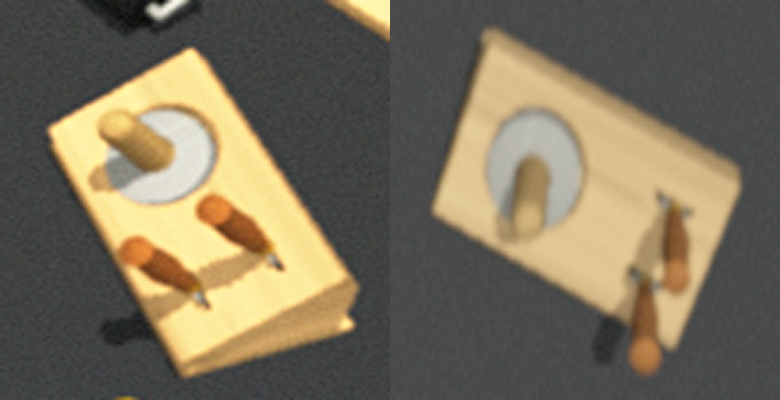

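View pics/c2.png

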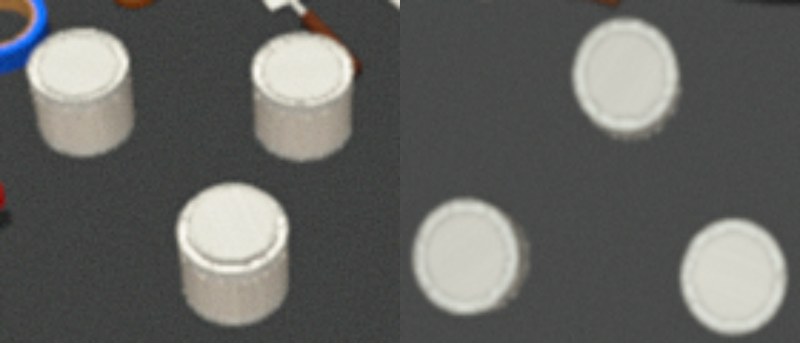

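```bash
python3 - <<'E'
from h import *
# tin: edge circle by rays from both views
for n,(u,v) in (("top",(321,268)),("side",(301,262))):
    p,P,d=cloud(n)
    g=(P[:,:,2]>0.05)&(abs(P[:,:,0]-0.445)<.08)&(abs(P[:,:,1]-.043)<.08)
    q=P[g]; 
    top=q[q[:,2]>0.0775 if n=="side" else q[:,2]>0.074]
    (c,r)=cv2.minEnclosingCircle((top[:,:2]*1000).astype(np.float32)); print(n,"lid mean",top.mean(0).round(4),len(top),"circ",np.round(c,1),round(r,1))
    a=q[q[:,2]>0.065]; print("all mean",a.mean(0).round(4), len(a), 'ext',np.percentile(a[:,:2],[1,99],axis=0).round(4).tolist())
    # bright mask contour
    m=(p.min(2)>150).astype(np.uint8); k,l,s,cc=cv2.connectedComponentsWithStats(m); i=l[v,u]; print("mask",s[i],cc[i])
# rack
for n,(x0,y0,x1,y1) in (("top",(365,180,475,265)),("side",(365,250,470,365))):
    p,P,d=cloud(n); hsv=cv2.cvtColor(p,cv2.COLOR_RGB2HSV)
    m=np.zeros((480,640),bool); m[y0:y1,x0:x1]=1
    wood=m&(hsv[:,:,1]>70)&(hsv[:,:,2]>110)&(hsv[:,:,0]>14)&(hsv[:,:,0]<30)
    q=P[wood&(P[:,:,2]>.012)]
    inl=np.ones(len(q),bool)
    for _ in range(12):
        c=np.median(q[inl],0) if _==0 else q[inl].mean(0)
        nn=np.linalg.svd(q[inl]-c,full_matrices=False)[2][2]; nn*=np.sign(nn[2]); inl=abs((q-c)@nn)<max(.004,.02*.7**_)
    print(n,"plane",nn.round(4),c.round(4),inl.sum(),len(q),"tilt",np.degrees(np.arccos(nn[2])),"front az",np.degrees(np.arctan2(nn[1],nn[0])))
    # disc
    gr=m&(hsv[:,:,1]<50)&(hsv[:,:,2]>105)
    k,l,s,cc=cv2.connectedComponentsWithStats(gr.astype(np.uint8)); i=1+np.argmax(s[1:,4]); print("disc",s[i],cc[i]); g=P[l==i]; print((g.mean(0)).round(4), 'offplane',np.median((g-c)@nn).round(4))
    np.savez("rk_"+n,nn=nn,c=c,inl=q[inl],disc=g)
E
```

```text
top lid mean [0.4452 0.0531 0.8563] 1983 circ [450.4  47.4] 42.7
all mean [0.4457 0.0525 0.7648] 2244 ext [[0.4122, 0.0093], [0.4892, 0.0845]]
mask [ 304  251   36   36 1029] [321.26919339 268.32264334]
side lid mean [0.4493 0.0485 0.0814] 708 circ [450.9  48. ] 41.0
all mean [0.4452 0.0437 0.0788] 982 ext [[0.407, 0.0065], [0.4869, 0.086]]
mask [ 282  244   39   49 1137] [300.55057168 263.59102902]
top plane [ 0.9389 -0.3083  0.1531] [ 0.5519 -0.181   0.1628] 199 3094 tilt 81.19405084053965 front az -18.17746365040237
disc [390 205  28  26 435] [404.17241379 215.8091954 ]
[ 0.5792 -0.1549  0.0642] offplane 0.0043
side plane [ 0.8653 -0.3212  0.3848] [ 0.5108 -0.2325  0.1263] 332 3994 tilt 67.36691893002583 front az -20.365757601848784
disc [390 276  31  30 500] [406.522 292.098]
[ 0.5682 -0.1644  0.0611] offplane 0.0074
```

```bash
python3 - <<'E'
from h import *
print("tin ray top z.076",ray("top",321.3,268.3,.076))
rng=np.random.default_rng(0)
allq=[];
for n,(x0,y0,x1,y1) in (("top",(365,180,475,265)),("side",(365,250,470,365))):
    p,P,d=cloud(n); hsv=cv2.cvtColor(p,cv2.COLOR_RGB2HSV)
    m=np.zeros((480,640),bool); m[y0:y1,x0:x1]=1
    m&=(d>0)&(P[:,:,2]<.2)
    wood=m&(hsv[:,:,1]>60)&(hsv[:,:,2]>110)&(P[:,:,2]>.012)
    q=P[wood]; best=(0,)
    for _ in range(800):
        a=q[rng.choice(len(q),3,0)]; nn=np.cross(a[1]-a[0],a[2]-a[0]); L=np.linalg.norm(nn)
        if L<1e-4: continue
        nn/=L; s=(abs((q-a[0])@nn)<.003).sum()
        if s>best[0]: best=(s,nn,a[0])
    _,nn,c=best
    for _ in range(5):
        inl=abs((q-c)@nn)<.005; c=q[inl].mean(0); nn=np.linalg.svd(q[inl]-c,full_matrices=False)[2][2]; nn*=np.sign(nn[2])
    print(n,"plane",nn.round(4),c.round(4),inl.sum(),len(q),"tilt",np.degrees(np.arccos(nn[2])),"front az",np.degrees(np.arctan2(nn[1],nn[0])))
    # face outline: rectangle within the plane (fixed 32deg)
    az=np.arctan2(nn[1],nn[0]); f=np.array([np.cos(az),np.sin(az),0]); l=np.array([0,0,1.]); up=-f
    xs=np.cos(np.radians(32))*up+np.array([0,0,np.sin(np.radians(32))]); yl=np.cross([0,0,1],up)
    e=q[inl]; ab=np.stack([(e-c)@xs,(e-c)@yl],1)*1000
    rect=cv2.minAreaRect(ab.astype(np.float32)); print("rect in face",rect)
    k,lb,s,cc=cv2.connectedComponentsWithStats((m&(hsv[:,:,1]<50)&(hsv[:,:,2]>105)).astype(np.uint8)); i=1+np.argmax(s[1:,4])
    print("disc",s[i],cc[i]); g=P[lb==i]; off=np.median((g-c)@nn); gd=np.stack([(g-c)@xs,(g-c)@yl],1)*1000
    print("off",off, "circ",cv2.minEnclosingCircle(gd.astype(np.float32)),"ell",cv2.fitEllipse(cv2.convexHull(gd.astype(np.float32))))
    (cx,cy),r=cv2.minEnclosingCircle(gd.astype(np.float32)); print("disc centre world",(c+xs*cx/1000+yl*cy/1000+nn*off).round(4))
    # handle points: above plane near disc
    W=P[m]; h=(W-c)@nn; hx=np.hypot((W-c)@xs-cx/1000,(W-c)@yl-cy/1000)
    k=(h>.015)&(h<.075)&(hx<.035); H=W[k]; hh=h[k]
    for lo in (.015,.03,.045,.06):
        z=H[(hh>=lo)&(hh<lo+.015)]
        if len(z)>3: print("handle",lo,len(z),((z-c)@xs).mean().round(4)-cx/1000,((z-c)@yl).mean().round(4)-cy/1000)
    k=(h>.06)&(h<.085)&(hx<.04); print("tip",W[k].mean(0).round(4),k.sum())
E
```

```text
tin ray top z.076 [0.44998063 0.04740185 0.076     ]
top plane [-0.4882  0.2036  0.8487] [ 0.5616 -0.1979  0.0555] 2405 3263 tilt 31.934272977259795 front az 157.36583593492193
rect in face ((-4.103504180908203, 3.3284835815429688), (113.39885711669922, 200.60293579101562), 0.20979392528533936)
disc [390 205  28  26 432] [404.16203704 215.80555556]
off -0.0005703502724465246 circ ((-5.741458892822266, 44.051025390625), 35.328426361083984) ell ((-5.799313068389893, 43.95100021362305), (68.61311340332031, 69.87882995605469), 117.67808532714844)
disc centre world [ 0.5743 -0.1555  0.052 ]
handle 0.015 25 0.008141458892822265 0.0026489746093750002
handle 0.03 28 0.008841458892822266 0.0013489746093750046
handle 0.045 31 0.008141458892822265 0.0025489746093750043
handle 0.06 79 0.0014414588928222654 0.0002489746093750009
tip [ 0.5431 -0.1422  0.109 ] 79
side plane [-0.4893  0.2015  0.8485] [ 0.5554 -0.2067  0.0574] 3080 4337 tilt 31.951621740269218 front az 157.61972921466014
rect in face ((-2.848552703857422, 15.112945556640625), (203.91294860839844, 110.69256591796875), 89.85070037841797)
disc [390 276  31  30 497] [406.47082495 292.09054326]
off -0.0007619748563156559 circ ((-5.981272220611572, 53.937103271484375), 35.512351989746094) ell ((-5.6162190437316895, 54.48233413696289), (67.92987823486328, 69.90394592285156), 22.564367294311523)
disc centre world [ 0.5716 -0.1551  0.0536]
handle 0.015 43 0.0036812722206115726 -0.007837103271484375
handle 0.03 43 0.0026812722206115726 -0.00823710327148438
handle 0.045 51 0.004081272220611573 -0.007337103271484374
handle 0.06 90 0.0016812722206115726 -0.0016371032714843775
tip [ 0.5396 -0.1436  0.1111] 90
```

Top (321,268) / side (301,262) shows the tin whose lid is proud: 8 mm higher than the other two, with its rim standing up in the crop. The crops also confirm the wooden-handled press with its steel disc in the rack at top (404,216). I grip along the handle with the jaws along the slope, so the gripper body stays clear of the knives.

```bash
cat >> h.py <<'E'
from scipy.spatial.transform import Rotation as Ro
n=np.array([-.4887,.2025,.8486]); n/=np.linalg.norm(n)
up=np.array([-n[0],-n[1],0]); up/=np.linalg.norm(up)
XS=up*n[2]+np.array([0,0,np.hypot(n[0],n[1])])   # up slope
YL=np.cross(n,XS)
ORG=np.array([.5730,-.1553,.0528])-.012*n
GRIP=ORG+.05*n
TIN=np.array([.4502,.0475,0])
RG=np.stack([np.cross(XS,-n),XS,-n],1)  # tool axes at grasp
def Rq(q): return Ro.from_quat([q[1],q[2],q[3],q[0]])
def row(s,pos,Rt):
    R=Rq(s["ee_rot"]); d=R.inv().apply(np.asarray(pos)-s["tool_pos"])/.03
    w=(R.inv()*Ro.from_matrix(Rt)).as_rotvec(degrees=True)/5
    return np.r_[d,w].round(3).tolist()
def show(s):
    R=Rq(s["ee_rot"]).as_matrix(); print("t",round(s["t"],2),"pos",s["tool_pos"].round(4),"z",R[:,2].round(3),"y",R[:,1].round(3),"q",s["q"].round(2),"F",s["ft_force"].round(1),"T",s["ft_torque"].round(2),"w",round(s["gripper_width"]*92,1))
E
python3 - <<'E'
from h import *; from rig import *
s=state(); show(s); print(GRIP,ORG); print(row(s,GRIP+n*.165,RG))
E
```

```text
t 0.1 pos [0.1508 0.6062 0.302 ] z [-0.    -0.001 -1.   ] y [ 0.241  0.97  -0.001] q [ 1.32  0.35  1.63 -0.    1.16 -0.  ] F [-0.6 -0.7 -0.8] T [-0.05 -0.02  0.01] w 92.0
[ 0.55442899 -0.14760483  0.08504751] [ 0.57886453 -0.15773005  0.04261658]
[-16.245, -20.701, 2.591, -4.727, -5.465, 19.144]
```

Emit:
servo_tool([
  [-16.2, -20.7, 2.6, -4.7, -5.5, 19.1],
  [-16.2, -20.7, 2.6, -4.7, -5.5, 19.1],
  [-16.2, -20.7, 2.6, -4.7, -5.5, 19.1],
  [-16.2, -20.7, 2.6, -4.7, -5.5, 19.1],
  [-16.2, -20.7, 2.6, -4.7, -5.5, 19.1],
  [-16.2, -20.7, 2.6, -4.7, -5.5, 19.1],
  [-16.2, -20.7, 2.6, -4.7, -5.5, 19.1],
  [-16.2, -20.7, 2.6, -4.7, -5.5, 19.1],
  [-16.2, -20.7, 2.6, -4.7, -5.5, 19.1],
  [-16.2, -20.7, 2.6, -4.7, -5.5, 19.1],
  [-16.2, -20.7, 2.6, -4.7, -5.5, 19.1],
  [-16.2, -20.7, 2.6, -4.7, -5.5, 19.1],
  [-16.2, -20.7, 2.6, -4.7, -5.5, 19.1],
  [-16.2, -20.7, 2.6, -4.7, -5.5, 19.1],
  [-16.2, -20.7, 2.6, -4.7, -5.5, 19.1],
  [-16.2, -20.7, 2.6, -4.7, -5.5, 19.1],
  [-16.2, -20.7, 2.6, -4.7, -5.5, 19.1],
  [-16.2, -20.7, 2.6, -4.7, -5.5, 19.1],
  [-16.2, -20.7, 2.6, -4.7, -5.5, 19.1],
  [-16.2, -20.7, 2.6, -4.7, -5.5, 19.1],
])

```text
t: 2.1
tool_pos: [0.4721, -0.1125, 0.2246]
ee_rot: [0.229, 0.798, 0.536, 0.152]
ft_force: [0.3, 0.1, -0.1]
gripper_width: 0.999
```

```bash
python3 - <<'E'
from h import *; from rig import *
s=state(); show(s); print(row(s,GRIP+n*.165,RG))
E
```

```text
t 2.1 pos [ 0.4721 -0.1125  0.2246] z [ 0.489 -0.203 -0.848] y [ 0.786 -0.32   0.529] q [-0.17  0.1   2.31 -0.55  0.22  0.72] F [ 0.3  0.1 -0.1] T [0.02 0.35 0.01] w 91.9
[-0.032, 0.07, 0.025, 0.004, 0.006, 0.056]
```

Emit:
servo_tool([
  [0, 0.05, 0.5, 0, 0, 0],
  [0, 0.05, 1.0, 0, 0, 0],
  [0, 0.05, 1.4, 0, 0, 0],
  [0, 0.05, 1.6, 0, 0, 0],
  [0, 0.05, 1.6, 0, 0, 0],
])

```text
t: 2.6
tool_pos: [0.4972, -0.1224, 0.1842]
ee_rot: [0.229, 0.798, 0.536, 0.152]
ft_force: [0.4, 0.2, -0.5]
gripper_width: 1.0
```

```bash
python3 - <<'E'
from h import *; from rig import *
for nm in ("side","top"):
    p,d=camera(nm); i=camera_info(nm)
    np.savez(f"{nm}1.npz",p=p,d=d,K=i["camera_matrix"],R=i["R"],t=i["t"])
s=state(); show(s); print(row(s,GRIP+n*.069,RG))
a=[cv2.resize(load("side",1)[0][190:370,340:490,::-1],(390,468)),cv2.resize(load("top",1)[0][140:290,350:475,::-1],(390,468))]
cv2.imwrite("pics/c3.png",np.hstack(a))
E
```

```text
t 2.7 pos [ 0.4971 -0.1227  0.1849] z [ 0.489 -0.203 -0.848] y [ 0.786 -0.32   0.53 ] q [-0.19  0.22  2.29 -0.91  0.14  1.08] F [-1.  -0.6 -0.6] T [ 0.    0.33 -0.01] w 92.4
[-0.034, 0.005, 1.626, 0.008, 0.003, 0.06]
```

View pics/c3.png

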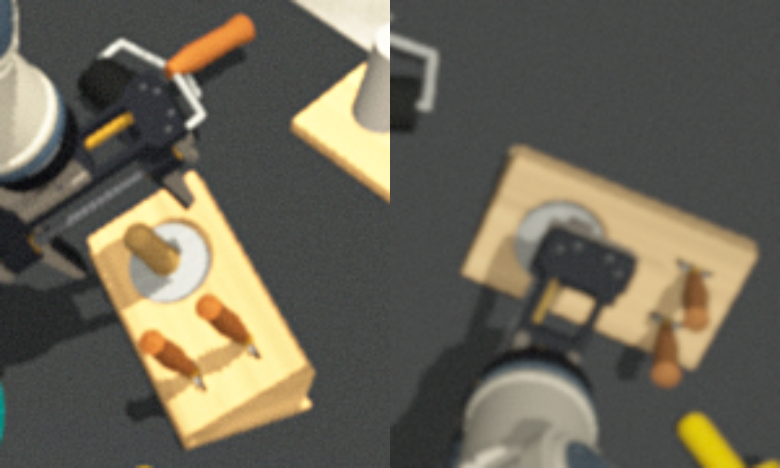

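The jaws straddle the handle (side crop around (155,250)). However, joint 4 is heading for its limit because joint 5 is near zero. I'll back off and lean the tool about the jaw axis, so the wrist passes on the permitted side.

```bash
cat >> h.py <<'E'
def lean(deg,nn=n,y=XS):
    z=Ro.from_rotvec(np.radians(deg)*y).apply(-nn)
    return np.stack([np.cross(y,z),y,z],1)
E
python3 - <<'E'
from h import *; from rig import *
s=state(); print(YL)
for a in (15,-15):
    R=lean(a); print(a,R[:,2],row(s,GRIP-R[:,2]*.165,R), row(s,GRIP-R[:,2]*.165+n*.03,R))
E
```

```text
[0.38280256 0.92383018 0.        ]
15 [ 0.57113495  0.04350055 -0.81970273] [-1.458, -0.0, -1.386, -0.0, 3.003, 0.06] [-1.459, 0.0, -2.386, -0.0, 3.003, 0.06]
-15 [ 0.37298177 -0.43470914 -0.81970273] [1.389, 0.015, -1.387, 0.015, -2.997, 0.058] [1.388, 0.015, -2.387, 0.015, -2.997, 0.058]
```

Emit:
servo_tool([
  [0, 0, -1.0, 0, 0, 0],
  [0, 0, -2.0, 0, 0, 0],
  [-0.3, 0, -2.4, 0, 0.6, 0.06],
  [-0.6, 0, -2.4, 0, 1.2, 0.06],
  [-0.9, 0, -2.4, 0, 1.8, 0.06],
  [-1.2, 0, -2.4, 0, 2.4, 0.06],
  [-1.46, 0, -2.4, 0, 3.0, 0.06],
  [-1.46, 0, -2.4, 0, 3.0, 0.06],
  [-1.46, 0, -2.4, 0, 3.0, 0.06],
  [-1.46, 0, -2.4, 0, 3.0, 0.06],
])

```text
t: 3.7
tool_pos: [0.4456, -0.1495, 0.247]
ee_rot: [0.158, 0.772, 0.559, 0.258]
ft_force: [-0.2, 0.3, -0.2]
gripper_width: 0.998
```

```bash
python3 - <<'E'
from h import *; from rig import *
s=state(); show(s); R=lean(15); print(row(s,GRIP-R[:,2]*.12,R),row(s,GRIP-R[:,2]*.069,R))
E
```

```text
t 3.7 pos [ 0.4456 -0.1495  0.247 ] z [ 0.575  0.043 -0.817] y [ 0.781 -0.326  0.532] q [-0.51  0.05  2.32  0.94  0.41 -1.  ] F [-0.2  0.3 -0.2] T [-0.06  0.33 -0.01] w 91.8
[-0.247, -0.044, 2.5, 0.047, -0.014, -0.008] [-0.249, -0.051, 4.2, 0.047, -0.014, -0.008]
```

Emit:
servo_tool([
  [-0.25, -0.04, 0.8, 0.05, 0, 0],
  [-0.25, -0.04, 1.6, 0.05, 0, 0],
  [-0.25, -0.04, 2.2, 0.05, 0, 0],
  [-0.25, -0.04, 2.8, 0.05, 0, 0],
  [-0.25, -0.05, 3.2, 0.05, 0, 0],
  [-0.25, -0.05, 3.6, 0.05, 0, 0],
  [-0.25, -0.05, 3.9, 0.05, 0, 0],
  [-0.25, -0.05, 4.2, 0.05, 0, 0],
  [-0.25, -0.05, 4.2, 0.05, 0, 0],
  [-0.25, -0.05, 4.2, 0.05, 0, 0],
])

```text
t: 4.7
tool_pos: [0.5144, -0.1504, 0.1407]
ee_rot: [0.156, 0.773, 0.559, 0.255]
ft_force: [-0.2, 0.3, -0.5]
gripper_width: 1.001
```

```bash
python3 - <<'E'
from h import *; from rig import *
for nm in ("side","top"):
    p,d=camera(nm); i=camera_info(nm)
    np.savez(f"{nm}2.npz",p=p,d=d,K=i["camera_matrix"],R=i["R"],t=i["t"])
s=state(); show(s); R=lean(15); print(row(s,GRIP-R[:,2]*.069,R))
a=[cv2.resize(load("side",2)[0][190:370,340:490,::-1],(390,468)),cv2.resize(load("top",2)[0][140:290,350:475,::-1],(390,468))]
cv2.imwrite("pics/c4.png",np.hstack(a))
E
```

```text
t 4.8 pos [ 0.5143 -0.1506  0.1409] z [ 0.569  0.044 -0.821] y [ 0.785 -0.326  0.526] q [-0.43  0.37  2.26  1.7   0.28 -1.73] F [-0.2 -1.2 -0.3] T [-0.12  0.34 -0.01] w 91.7
[0.012, 0.029, -0.006, -0.034, 0.01, -0.01]
```

View pics/c4.png

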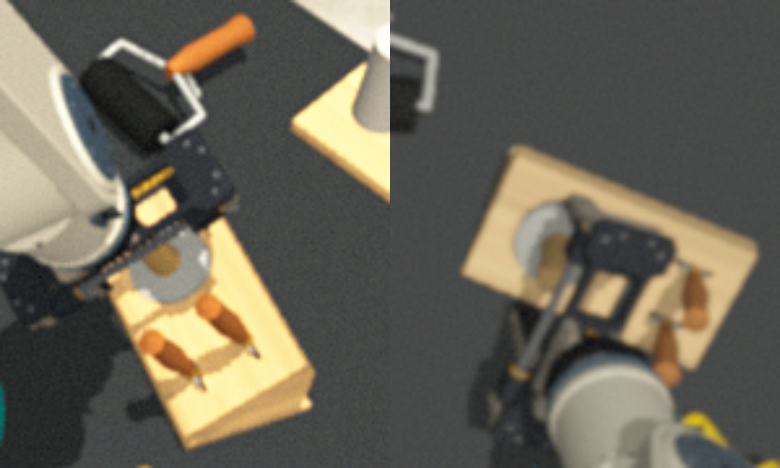

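The gripper is around the handle at the planned height (side crop handle at (163,258)), with no contact force. Closing.

Emit:
servo_tool([
  [0, 0, 0, 0, 0, 0],
  [0, 0, 0, 0, 0, 0],
  [0, 0, 0, 0, 0, 0],
  [0, 0, 0, 0, 0, 0],
  [0, 0, 0, 0, 0, 0],
  [0, 0, 0, 0, 0, 0],
  [0, 0, 0, 0, 0, 0],
  [0, 0, 0, 0, 0, 0],
  [0, 0, 0, 0, 0, 0],
  [0, 0, 0, 0, 0, 0],
], gripper=1)

```text
t: 5.8
tool_pos: [0.5151, -0.1511, 0.1408]
ee_rot: [0.156, 0.773, 0.559, 0.255]
ft_force: [3.4, -0.2, 0.9]
gripper_width: 0.277
```

```bash
python3 - <<'E'
from h import *; from rig import *
import pickle
s=state(); show(s); pickle.dump(s,open("grasp.pkl","wb"))
R=Rq(s["ee_rot"]).as_matrix(); print("n in tool*units/30mm: 10mm",R.T@n*10/30, "XS",R.T@XS, "world z", R.T@[0,0,1])
E
```

```text
t 5.8 pos [ 0.5151 -0.1511  0.1408] z [ 0.569  0.043 -0.821] y [ 0.785 -0.326  0.527] q [-0.43  0.37  2.26  1.7   0.28 -1.73] F [ 3.4 -0.2  0.9] T [-0.31 -0.31 -0.15] w 25.5
n in tool*units/30mm: 10mm [ 0.08594872 -0.00087897 -0.3220608 ] XS [ 0.00127376  0.99999633 -0.00238927] world z [ 0.2194869   0.52676532 -0.82118439]
```

Emit:
servo_tool([
  [0.04, 0, -0.15, 0, 0, 0],
  [0.09, 0, -0.32, 0, 0, 0],
  [0.17, 0, -0.65, 0, 0, 0],
  [0.26, 0, -0.97, 0, 0, 0],
  [0.39, 0, -1.45, 0, 0, 0],
  [0.52, 0, -1.93, 0, 0, 0],
  [0.52, 0, -1.93, 0, 0, 0],
  [0.52, 0, -1.93, 0, 0, 0],
])

```text
t: 6.6
tool_pos: [0.4849, -0.1385, 0.1909]
ee_rot: [0.156, 0.773, 0.559, 0.254]
ft_force: [0.8, 0.6, -4.6]
gripper_width: 0.277
```

```bash
python3 - <<'E'
from h import *; from rig import *
for nm in ("side","top"):
    p,d=camera(nm); i=camera_info(nm)
    np.savez(f"{nm}3.npz",p=p,d=d,K=i["camera_matrix"],R=i["R"],t=i["t"])
s=state(); show(s)
a=[cv2.resize(load("side",3)[0][190:370,340:490,::-1],(390,468)),cv2.resize(load("top",3)[0][140:290,350:475,::-1],(390,468))]
cv2.imwrite("pics/c5.png",np.hstack(a))
E
```

```text
t 6.7 pos [ 0.4851 -0.1386  0.1905] z [ 0.567  0.044 -0.823] y [ 0.786 -0.326  0.525] q [-0.43  0.22  2.3   1.3   0.29 -1.32] F [ 0.3 -0.4 -3.5] T [-0.11  0.76  0.01] w 25.5
```

View pics/c5.png

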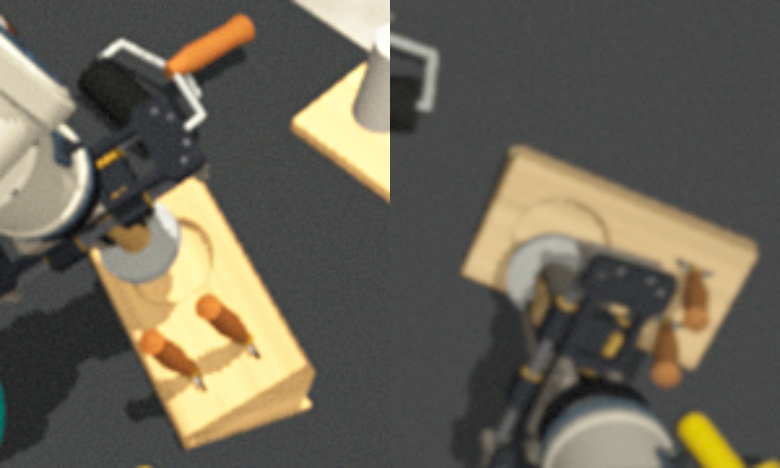

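```bash
cat >> h.py <<'E'
import pickle,os
if os.path.exists("grasp.pkl"):
    G=pickle.load(open("grasp.pkl","rb")); RGm=Rq(G["ee_rot"]).as_matrix(); ZP=RGm.T@n; YP=np.array([0,1,0])-ZP*ZP[1]; YP/=np.linalg.norm(YP)
def up_pose(x,y,zfoot,az,gh=.05):
    "tool pose so that the press is upright, foot centre at x,y,zfoot"
    Yw=np.array([np.cos(az),np.sin(az),0]); Zw=np.array([0,0,1.])
    A=np.stack([np.cross(YP,ZP),YP,ZP],1); B=np.stack([np.cross(Yw,Zw),Yw,Zw],1); R=B@A.T
    return np.array([x,y,zfoot+gh])-.069*R[:,2],R
E
python3 - <<'E'
from h import *; from rig import *
s=state()
for az in (-22.5,0):
  p,R=up_pose(TIN[0],TIN[1],.13,np.radians(az)); print(p,R[:,2],row(s,p,R), row(s,s["tool_pos"]+[0,0,.05],Rq(s["ee_rot"]).as_matrix()))
E
```

```text
[0.44355392 0.03099557 0.24666658] [ 0.09631998  0.2391946  -0.96618239] [5.408, -1.951, -2.077, 6.146, 0.002, 1.635] [0.366, 0.874, -1.371, -0.0, 0.0, -0.0]
[0.45037579 0.02970855 0.24666658] [-0.00254775  0.25784706 -0.96618239] [5.423, -1.758, -1.95, 7.197, 1.239, -2.625] [0.366, 0.874, -1.371, -0.0, 0.0, -0.0]
```

Emit:
servo_tool([
  [0.4, 0.87, -1.4, 0, 0, 0],
  [0.4, 0.87, -1.4, 0, 0, 0],
  [0.9, 0.5, -1.5, 0.6, 0, 0.15],
  [1.4, 0.1, -1.6, 1.2, 0, 0.3],
  [1.9, -0.3, -1.7, 1.9, 0, 0.5],
  [2.5, -0.6, -1.8, 2.6, 0, 0.7],
  [3.2, -0.9, -1.9, 3.4, 0, 0.9],
  [3.9, -1.2, -2.0, 4.2, 0, 1.1],
  [4.6, -1.6, -2.05, 5.0, 0, 1.3],
  [5.1, -1.85, -2.1, 5.7, 0, 1.5],
  [5.4, -1.95, -2.1, 6.15, 0, 1.63],
  [5.4, -1.95, -2.1, 6.15, 0, 1.63],
  [5.4, -1.95, -2.1, 6.15, 0, 1.63],
  [5.4, -1.95, -2.1, 6.15, 0, 1.63],
  [5.4, -1.95, -2.1, 6.15, 0, 1.63],
])

```text
t: 8.2
tool_pos: [0.443, 0.0304, 0.2477]
ee_rot: [-0.073, 0.824, 0.551, 0.108]
ft_force: [0.2, 0.4, -4.0]
gripper_width: 0.28
```

```bash
python3 - <<'E'
from h import *; from rig import *
for nm in ("side","top"):
    p,d=camera(nm); i=camera_info(nm)
    np.savez(f"{nm}4.npz",p=p,d=d,K=i["camera_matrix"],R=i["R"],t=i["t"])
s=state(); show(s); p,R=up_pose(TIN[0],TIN[1],.13,np.radians(-22.5)); print(row(s,p,R))
a=[cv2.resize(load("side",4)[0][140:320,220:370,::-1],(390,468)),cv2.resize(load("top",4)[0][200:350,260:385,::-1],(390,468))]
cv2.imwrite("pics/c6.png",np.hstack(a))
E
```

```text
t 8.3 pos [0.4431 0.0304 0.2478] z [ 0.097  0.239 -0.966] y [ 0.924 -0.383 -0.002] q [-0.09  0.11  2.12  0.33  0.86  0.1 ] F [-0.4 -0.1 -3.8] T [-0.34  0.22  0.06] w 25.2
[0.014, 0.007, 0.044, 0.012, 0.001, 0.003]
```

View pics/c6.png

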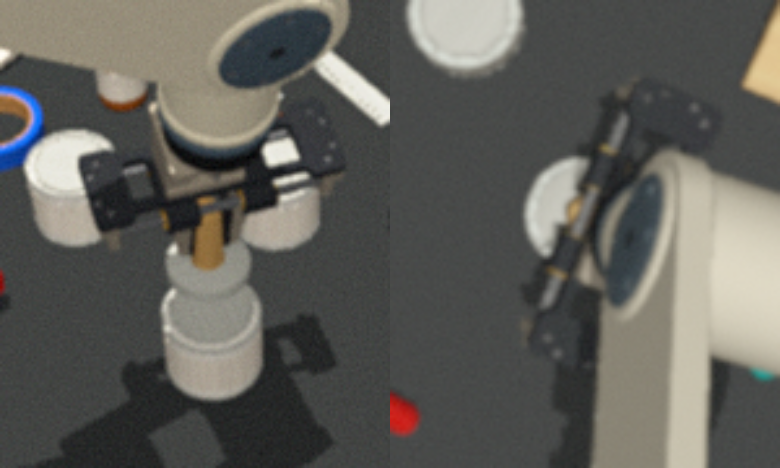

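```bash
python3 - <<'E'
from h import *
cv2.imwrite("pics/c7.png",np.vstack([np.hstack([cv2.resize(load("side",4)[0][205:265,270:330,::-1],(400,400),interpolation=cv2.INTER_CUBIC),cv2.resize(load("side",4)[0][245:365,360:480,::-1],(400,400),interpolation=cv2.INTER_CUBIC)])]))
p,P,d=cloud("side",4)
g=(abs(P[:,:,0]-.45)<.05)&(abs(P[:,:,1]-.0475)<.05)&(P[:,:,2]>.128)&(P[:,:,2]<.155)&(d>0)
hsv=cv2.cvtColor(p,cv2.COLOR_RGB2HSV); g&=hsv[:,:,1]<45
q=P[g]; print(len(q),q.mean(0)); v,u=np.where(g); print(u.min(),u.max(),v.min(),v.max())
c=np.median(q,0); k=q[abs(q[:,2]-c[2])<.006]; c=k.mean(0); nn=np.linalg.svd(k-c)[2][2]; print("foot normal",nn*np.sign(nn[2]),c,len(k))
r=np.array([ (a) for a in k[:,:2]*1000],np.float32); print(cv2.minEnclosingCircle(r))
print("expected foot top centre px",proj("side",[TIN[0],TIN[1],.142],4),"tin seam centre px",proj("side",[TIN[0],TIN[1],.072],4))
E
```

```text
472 [0.44057519 0.03591932 0.14364825]
284 316 232 255
foot normal [-0.02072923 -0.02438323  0.99948775] [0.4414734  0.03741178 0.14500009] 404
((448.4527893066406, 47.066532135009766), 35.41183090209961)
expected foot top centre px [300.62330523 239.92334838] tin seam centre px [301.80418688 259.76210519]
```

View pics/c7.png

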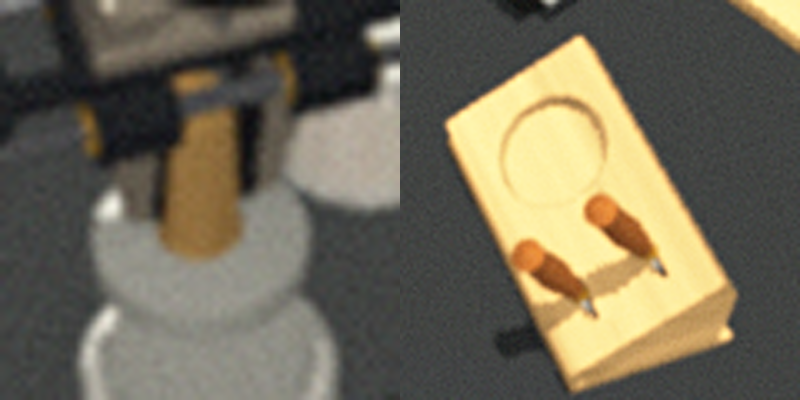

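The press stands upright above the proud lid, with its foot at side (300,240) and about 2 mm short in x. Correcting that and descending to just above the lid.

```bash
python3 - <<'E'
from h import *; from rig import *
s=state(); R=Rq(s["ee_rot"]).as_matrix()
for dz in (0,-.03,-.045,-.05,-.054,-.058,-.06): print(dz,(R.T@np.array([.002,.001,dz])/.03).round(3))
E
```

```text
0 [0.054 0.049 0.014]
-0.03 [-0.203  0.05   0.981]
-0.045 [-0.332  0.051  1.464]
-0.05 [-0.375  0.051  1.625]
-0.054 [-0.41   0.052  1.754]
-0.058 [-0.444  0.052  1.882]
-0.06 [-0.461  0.052  1.947]
```

Emit:
servo_tool([
  [0.05, 0.05, 0.01, 0, 0, 0],
  [-0.07, 0.05, 0.5, 0, 0, 0],
  [-0.2, 0.05, 0.98, 0, 0, 0],
  [-0.27, 0.05, 1.22, 0, 0, 0],
  [-0.33, 0.05, 1.46, 0, 0, 0],
  [-0.33, 0.05, 1.46, 0, 0, 0],
  [-0.33, 0.05, 1.46, 0, 0, 0],
])

```text
t: 9.0
tool_pos: [0.4454, 0.0317, 0.2032]
ee_rot: [-0.073, 0.824, 0.551, 0.108]
ft_force: [0.5, 0.8, -3.1]
gripper_width: 0.279
```

```bash
cat >> h.py <<'E'
def snap(cam,info,k,boxes=None,out=None):
    ims=[]
    for nm in ("side","top"):
        p,d=cam(nm); i=info(nm)
        np.savez(f"{nm}{k}.npz",p=p,d=d,K=i["camera_matrix"],R=i["R"],t=i["t"])
        if boxes:
            x0,y0,x1,y1=boxes[nm]; ims.append(cv2.resize(p[y0:y1,x0:x1,::-1],(400,400),interpolation=cv2.INTER_CUBIC))
    if out: cv2.imwrite(out,np.hstack(ims))
E
python3 - <<'E'
from h import *; from rig import *
snap(camera,camera_info,5,dict(side=(260,200,350,290),top=(270,220,370,320)),"pics/c8.png")
s=state(); show(s)
E
```

```text
t 9.1 pos [0.4456 0.0317 0.2035] z [ 0.098  0.239 -0.966] y [ 0.924 -0.382 -0.001] q [-0.08  0.19  2.15  0.37  0.75  0.05] F [-0.1 -0.4 -4. ] T [-0.34  0.2   0.02] w 25.4
```

View pics/c8.png

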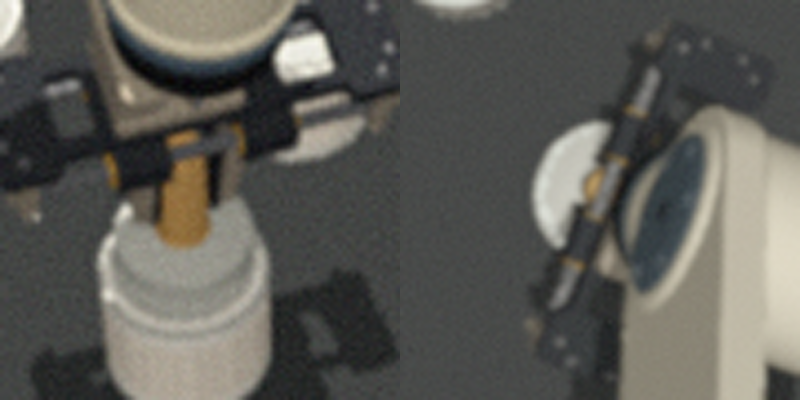

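The foot sits centred over the lid (side crop (185,240)). Pressing slowly.

Emit:
servo_tool([
  [-0.017, 0, 0.064, 0, 0, 0],
  [-0.034, 0, 0.13, 0, 0, 0],
  [-0.052, 0, 0.19, 0, 0, 0],
  [-0.06, 0, 0.225, 0, 0, 0],
  [-0.069, 0, 0.26, 0, 0, 0],
  [-0.069, 0, 0.26, 0, 0, 0],
])

```text
t: 9.7
tool_pos: [0.4457, 0.0318, 0.1952]
ee_rot: [-0.073, 0.824, 0.551, 0.108]
ft_force: [1.3, 0.3, -2.3]
gripper_width: 0.275
```

```bash
python3 - <<'E'
from h import *; from rig import *
show(state())
E
```

```text
t 9.7 pos [0.4457 0.0318 0.1952] z [ 0.098  0.239 -0.966] y [ 0.924 -0.382 -0.001] q [-0.08  0.2   2.16  0.38  0.73  0.03] F [ 1.3  0.3 -2.3] T [-0.11 -0.03 -0.06] w 25.3
```

Barely touching. On down in small steps.

Emit:
servo_tool([
  [-0.009, 0, 0.032, 0, 0, 0],
  [-0.018, 0, 0.064, 0, 0, 0],
  [-0.026, 0, 0.097, 0, 0, 0],
  [-0.026, 0, 0.097, 0, 0, 0],
])

```text
t: 10.1
tool_pos: [0.4448, 0.0318, 0.1915]
ee_rot: [-0.073, 0.824, 0.551, 0.107]
ft_force: [-0.5, -0.5, -4.0]
gripper_width: 0.277
```

Emit:
servo_tool([
  [-0.009, 0, 0.032, 0, 0, 0],
  [-0.018, 0, 0.064, 0, 0, 0],
  [-0.018, 0, 0.064, 0, 0, 0],
])

```text
t: 10.4
tool_pos: [0.4452, 0.0318, 0.1903]
ee_rot: [-0.073, 0.824, 0.551, 0.108]
ft_force: [-3.8, -1.0, 6.0]
gripper_width: 0.275
```

```bash
python3 - <<'E'
from h import *; from rig import *
snap(camera,camera_info,6,dict(side=(260,200,350,290),top=(270,220,370,320)),"pics/c9.png")
s=state(); show(s)
p,P,d=cloud("side",6); hsv=cv2.cvtColor(p,cv2.COLOR_RGB2HSV)
g=(abs(P[:,:,0]-.44)<.05)&(abs(P[:,:,1]-.04)<.05)&(P[:,:,2]>.055)&(P[:,:,2]<.105)&(d>0)&(hsv[:,:,1]<45)
q=P[g]; print(np.histogram(q[:,2],bins=np.arange(.06,.106,.003)))
k=q[(q[:,2]>.08)]; c=np.median(k,0); k=k[abs(k[:,2]-c[2])<.004]; c=k.mean(0); nn=np.linalg.svd(k-c)[2][2]; print(c,nn,cv2.minEnclosingCircle((k[:,:2]*1000).astype(np.float32)))
E
```

```text
t 10.5 pos [0.4452 0.0318 0.1904] z [ 0.097  0.239 -0.966] y [ 0.924 -0.382 -0.002] q [-0.08  0.21  2.16  0.38  0.72  0.03] F [-3.7 -1.8  5.6] T [-0.14  0.74  0.13] w 25.4
(array([ 33,  24,  35,  71, 163,  62,  28,  34, 116, 180,  55,   3,   0,
         0,   0]), array([0.06 , 0.063, 0.066, 0.069, 0.072, 0.075, 0.078, 0.081, 0.084,
       0.087, 0.09 , 0.093, 0.096, 0.099, 0.102, 0.105]))
[0.44443879 0.03891675 0.0878072 ] [-0.00929589 -0.00638191  0.99993643] ((450.3947448730469, 48.66203308105469), 36.2580680847168)
```

View pics/c9.png

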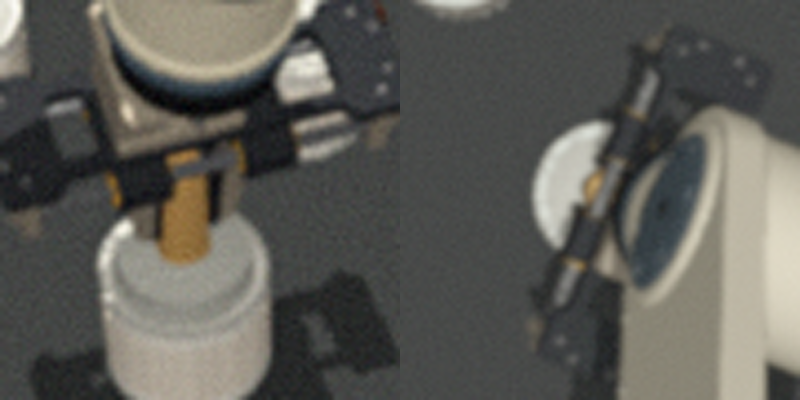

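The foot's top is now only about 1 mm above the level it should have with the lid home, so the lid has gone in most of the way. Pushing on to firm resistance.

Emit:
servo_tool([
  [-0.013, 0, 0.048, 0, 0, 0],
  [-0.026, 0, 0.097, 0, 0, 0],
  [-0.026, 0, 0.097, 0, 0, 0],
])

```text
t: 10.8
tool_pos: [0.4457, 0.032, 0.1893]
ee_rot: [-0.073, 0.824, 0.551, 0.109]
ft_force: [-13.5, -5.4, 39.3]
gripper_width: 0.275
```

```bash
python3 - <<'E'
from h import *; from rig import *
show(state())
E
```

```text
t 10.8 pos [0.4457 0.032  0.1893] z [ 0.098  0.241 -0.966] y [ 0.924 -0.382 -0.001] q [-0.08  0.21  2.16  0.39  0.72  0.02] F [-13.5  -5.4  39.3] T [0.74 2.02 0.53] w 25.3
```

Hard stop at about 40 N down. Lifting off and checking the lid.

Emit:
servo_tool([
  [0.026, 0, -0.1, 0, 0, 0],
  [0.05, 0, -0.2, 0, 0, 0],
  [0.13, 0, -0.5, 0, 0, 0],
  [0.26, 0, -0.97, 0, 0, 0],
  [0.39, 0, -1.45, 0, 0, 0],
  [0.56, 0, -2.1, 0, 0, 0],
  [0.69, 0, -2.6, 0, 0, 0],
  [0.69, 0, -2.6, 0, 0, 0],
  [0.69, 0, -2.6, 0, 0, 0],
])

```text
t: 11.7
tool_pos: [0.4451, 0.0316, 0.2675]
ee_rot: [-0.073, 0.824, 0.551, 0.108]
ft_force: [-0.5, -0.0, -3.9]
gripper_width: 0.275
```

```bash
python3 - <<'E'
from h import *; from rig import *
snap(camera,camera_info,7,dict(side=(250,180,360,290),top=(270,220,370,320)),"pics/c10.png")
s=state(); show(s)
p,P,d=cloud("side",7)
g=(np.hypot(P[:,:,0]-.45,P[:,:,1]-.048)<.06)&(P[:,:,2]>.06)&(P[:,:,2]<.1)&(d>0)
q=P[g]; print(np.histogram(q[:,2],bins=np.arange(.06,.1,.003)),np.percentile(q[:,2],[50,75,90,98]), cv2.minEnclosingCircle((q[q[:,2]>.07][:,:2]*1000).astype(np.float32)))
k=q[(abs(q[:,2]-.0745)<.004)]; c=k.mean(0); print("lid plane",c,np.linalg.svd(k-c)[2][2])
# foot
hsv=cv2.cvtColor(p,cv2.COLOR_RGB2HSV)
g=(abs(P[:,:,0]-.45)<.06)&(abs(P[:,:,1]-.0475)<.06)&(P[:,:,2]>.13)&(P[:,:,2]<.18)&(d>0)&(hsv[:,:,1]<45); q=P[g]; print(np.histogram(q[:,2],bins=np.arange(.13,.18,.003)))
E
```

```text
t 11.8 pos [0.4447 0.0316 0.2667] z [ 0.095  0.239 -0.966] y [ 0.924 -0.382 -0.003] q [-0.08  0.09  2.1   0.32  0.91  0.12] F [-0.6 -0.7 -3.8] T [-0.29  0.23 -0.02] w 25.5
(array([ 30,  34,  33, 200, 501, 177,   6,   0,   0,   0,   0,   0,   0]), array([0.06 , 0.063, 0.066, 0.069, 0.072, 0.075, 0.078, 0.081, 0.084,
       0.087, 0.09 , 0.093, 0.096, 0.099])) [0.07317658 0.0745843  0.07574567 0.07706367] ((449.79571533203125, 48.732051849365234), 44.7398567199707)
lid plane [0.447279   0.04591319 0.07367139] [ 0.00417928 -0.00337422  0.99998557]
(array([  0,   0,   0,   0,   0,   0,   1,  12,  27,  31,  40, 171, 184,
        20,   0,   0]), array([0.13 , 0.133, 0.136, 0.139, 0.142, 0.145, 0.148, 0.151, 0.154,
       0.157, 0.16 , 0.163, 0.166, 0.169, 0.172, 0.175, 0.178]))
```

View pics/c10.png

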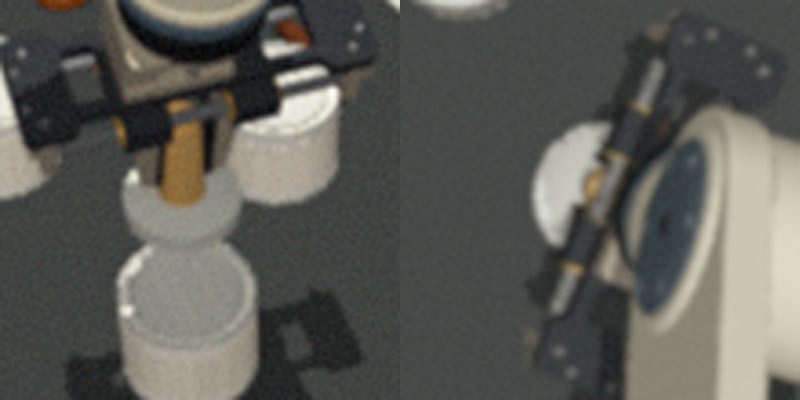

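The lid is level. Its height profile in the side view (median 73.2 mm) now matches the closed tins (72.9 mm), and the crop shows it flush inside the seam. Now measuring the empty pocket and the held press.

```bash
python3 - <<'E'
from h import *
a=[]
for nm,(x0,y0,x1,y1) in (("top",(365,180,475,265)),("side",(365,250,470,365))):
  for k in (4,7):
    p,P,d=cloud(nm,k); m=np.zeros((480,640),bool); m[y0:y1,x0:x1]=1; m&=(d>0)
    # plane offset with fixed n, face offset by mode
    h=P@n; 
    near=m&(np.hypot((P-ORG)@XS,(P-ORG)@YL)<.075)&(abs(h-ORG@n)<.04)
    hist,e=np.histogram(h[near],bins=np.arange(h[near].min(),h[near].max(),.001)); 
    rel=h-ORG@n
    print(nm,k,near.sum()); 
    hh,ee=np.histogram(rel[near],bins=np.arange(-.02,.03,.002)); print(hh)
    face=np.median(rel[near&(rel>.006)&(rel<.02)]); 
    fl=near&(rel<face-.010)&(rel>face-.018); any_=near&(rel<face-.004)&(rel>face-.02)
    for nm2,M in (("floor",fl),("in",any_)):
        q=P[M]; ab=(np.stack([(q-ORG)@XS,(q-ORG)@YL],1)*1000).astype(np.float32); hull=cv2.convexHull(ab); print("  face",face.round(4),nm2,len(q),np.round(cv2.minEnclosingCircle(ab)[0],1),round(cv2.minEnclosingCircle(ab)[1],1),cv2.fitEllipse(hull)if len(hull)>5 else"")
    x=p[y0:y1,x0:x1,::-1]; a.append(cv2.resize(x,(390,300),interpolation=cv2.INTER_CUBIC))
cv2.imwrite("pics/c11.png",np.vstack([np.hstack(a[:2]),np.hstack(a[2:])]))
E
```

```text
top 4 2434
[  3   6   9  20  31  36  76 150 230 186  83  40  55 131 329 462 367 143
  25   4   0   0   0   0]
  face 0.0112 floor 663 [-0.8  0.9] 74.2 ((-1.7178535461425781, 0.6178388595581055), (136.87669372558594, 145.27169799804688), 92.6103515625)
  face 0.0112 in 896 [-0.5  0.2] 74.4 ((-2.1087656021118164, -0.9703018665313721), (142.6532745361328, 145.26014709472656), 128.21453857421875)
top 7 2445
[  2   1   7  17  31  42  95 164 212 175  86  46  45 108 340 463 390 133
  32   0   1   0   0   0]
  face 0.0112 floor 646 [-0.4 -0.1] 74.6 ((-0.3357415199279785, -0.4164237976074219), (133.20091247558594, 150.2265167236328), 90.24735260009766)
  face 0.0112 in 889 [-0.3 -0.6] 74.8 ((-1.9810681343078613, -1.582411766052246), (141.42030334472656, 146.20484924316406), 96.47468566894531)
side 4 2661
[  0   0   0   1  12  28  60  79 113 253 286 127  49  17  33 181 532 622
 232  36   0   0   0   0]
  face 0.0142 floor 776 [-0.1  0.3] 74.7 ((-4.754677772521973, 1.0146832466125488), (134.7523193359375, 184.57809448242188), 0.10240945219993591)
  face 0.0142 in 957 [-0.1  0.3] 74.7 ((-0.5675525665283203, -0.12844276428222656), (132.4505157470703, 150.6744384765625), 84.90990447998047)
side 7 2648
[  0   0   0   3   7  30  47  82 112 266 289 135  29  22  52 181 525 571
 262  33   2   0   0   0]
  face 0.0141 floor 800 [-1.7 -2.1] 74.2 ((-2.3722381591796875, -1.9158161878585815), (142.09152221679688, 148.68251037597656), 28.890363693237305)
  face 0.0141 in 985 [-1.3 -1.6] 74.2 ((-1.8990020751953125, -1.1382797956466675), (136.1791229248047, 148.30426025390625), 76.34889221191406)
```

View pics/c11.png

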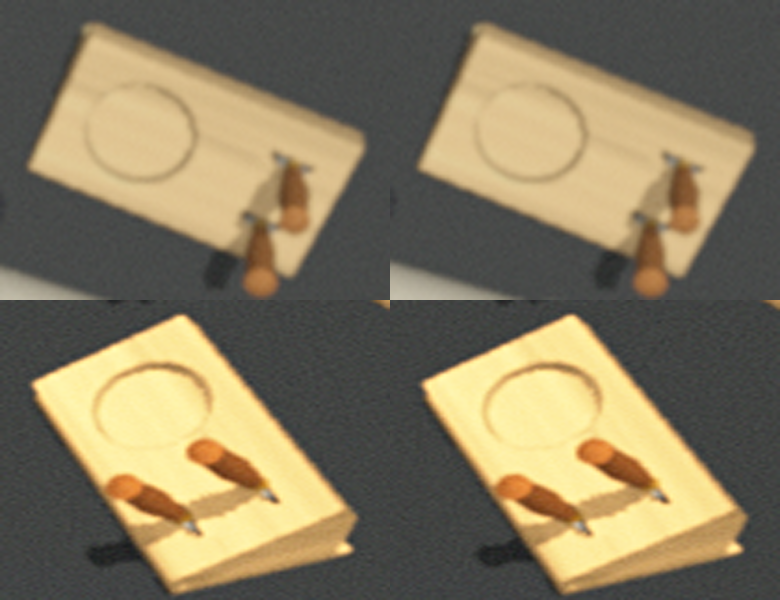

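```bash
python3 - <<'E'
from h import *
def rayplane(nm,u,v,off):
    p,d,K,R,t=load(nm,4); o=-R.T@t; r=R.T@np.array([(u-K[0,2])/K[0,0],(v-K[1,2])/K[1,1],1]); return o+r*((off-(o-ORG)@n)/(r@n))
for nm,u,v,f in (("top",404.8,217.4,.0112),("side",406.2,290.6,.0142)):
    X=rayplane(nm,u,v,f)-ORG; print(nm,"rim px ->",X@XS*1000,X@YL*1000)
for nm,(x0,y0,x1,y1),f in (("top",(365,180,475,265),.0112),("side",(365,250,470,365),.0142)):
  for k in (4,7):
    p,P,d=cloud(nm,k); rel=cv2.GaussianBlur(((P-ORG)@n).astype(np.float32),(5,5),1.0)
    m=(rel<f-.007)&(rel>f-.025)&(np.hypot((P-ORG)@XS,(P-ORG)@YL)<.05)&(d>0)
    _,l,s,_=cv2.connectedComponentsWithStats(m.astype(np.uint8)); i=1+np.argmax(s[1:,4]); q=P[l==i]
    ab=(np.stack([(q-ORG)@XS,(q-ORG)@YL],1)*1000).astype(np.float32); h=cv2.convexHull(ab)
    print(nm,k,len(q),"mean",ab.mean(0),"circ",cv2.minEnclosingCircle(ab),"ell",cv2.fitEllipse(h))
  # parked disc, same way in that camera
  p,P,d=cloud(nm,0); hsv=cv2.cvtColor(p,cv2.COLOR_RGB2HSV); m=np.zeros((480,640),bool); m[y0:y1,x0:x1]=1
  _,l,s,_=cv2.connectedComponentsWithStats((m&(d>0)&(hsv[:,:,1]<50)&(hsv[:,:,2]>105)).astype(np.uint8)); i=1+np.argmax(s[1:,4]); q=P[l==i]
  ab=(np.stack([(q-ORG)@XS,(q-ORG)@YL],1)*1000).astype(np.float32); print(nm,"disc",cv2.minEnclosingCircle(ab),cv2.fitEllipse(cv2.convexHull(ab)))
G_off=GRIP-(G["tool_pos"]+.069*RGm[:,2]); print("grip err at grasp along n,XS,YL",G_off@n,G_off@XS,G_off@YL)
E
```

```text
top rim px -> 4.491826213736537 -1.2895184262892943
side rim px -> 3.73466600888837 -4.073967094171872
top 4 559 mean [-2.0085409  -0.89538157] circ ((-0.974324107170105, -1.0994446277618408), 37.544307708740234) ell ((-1.00246000289917, -1.4476308822631836), (71.80384063720703, 74.4422378540039), 25.837310791015625)
top 7 617 mean [-0.94308406 -1.9201094 ] circ ((1.8186088800430298, -0.951848030090332), 39.277103424072266) ell ((0.399075984954834, -0.8929693698883057), (73.77629852294922, 75.47026062011719), 73.11222076416016)
top disc ((0.6546999216079712, 0.320136159658432), 35.328006744384766) ((0.5945872664451599, 0.22229444980621338), (68.61032104492188, 69.87799835205078), 117.60138702392578)
side 4 707 mean [1.3098413 5.580358 ] circ ((0.6310005187988281, 5.95353889465332), 37.627559661865234) ell ((1.086593508720398, 5.213781833648682), (71.31570434570312, 73.70268249511719), 102.20487976074219)
side 7 700 mean [-0.36570626  6.4191775 ] circ ((0.9445855021476746, 4.2919535636901855), 37.33369445800781) ell ((1.0634630918502808, 5.1205902099609375), (71.18160247802734, 73.8302993774414), 98.63522338867188)
side disc ((-0.7787843942642212, -0.3194788992404938), 35.51272201538086) ((-0.41660618782043457, 0.22539043426513672), (67.92952728271484, 69.90742492675781), 22.61811637878418)
grip err at grasp along n,XS,YL 0.0008704184889121579 0.00035362509463287705 0.0005066559212726065
```

```bash
python3 - <<'E'
from h import *
rng=np.random.default_rng(1)
for nm in("top","side"):
    p,d,K,R,t=load(nm,4); v=-R.T@t-ORG; v/=np.linalg.norm(v); print(nm,"view tan XS,YL",v@XS/(v@n),v@YL/(v@n))
    # rectified view of the face plane, 0.25 mm/px, +-60 mm around ORG
    f=.0112 if nm=="top" else .0142
    outs=[]
    for k,off in ((4,f),(0,f-.002)):
        g=np.arange(-60,60,.3)/1000; A,B=np.meshgrid(g,g) # A along YL(reversed cols), B along XS (rows up)
        X=ORG+n*off+(-A)[...,None]*YL+(-B)[...,None]*XS
        c=X@R.T+t; uv=(c@K.T); uv=uv[...,:2]/uv[...,2:]
        im=load(nm,k)[0]; w=cv2.remap(im,uv.astype(np.float32),None,cv2.INTER_CUBIC)[:,:,::-1].copy()
        cv2.circle(w,(200,200),1,(0,0,255),-1)
        for q in (100,300): cv2.line(w,(q,0),(q,8),(255,0,0),1);cv2.line(w,(0,q),(8,q),(255,0,0),1)
        outs.append(w)
    cv2.imwrite(f"pics/rect_{nm}.png",np.hstack(outs))
E
```

```text
top view tan XS,YL 0.4169893309139469 0.12251206357595541
side view tan XS,YL 0.17982621410928565 -0.5419634960120857
```

View pics/rect_top.png

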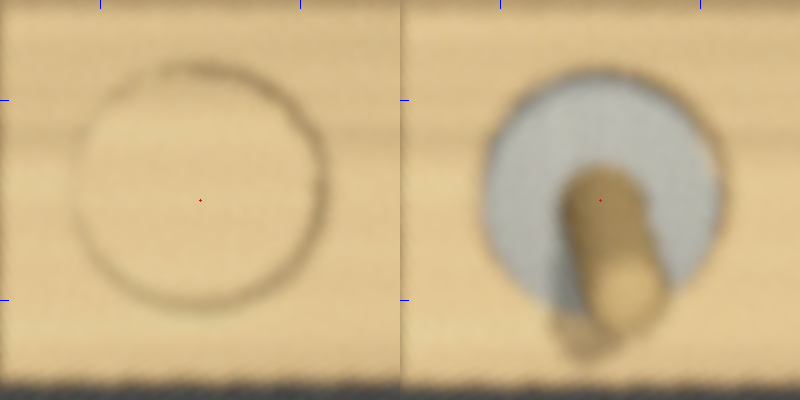

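View pics/rect_side.png

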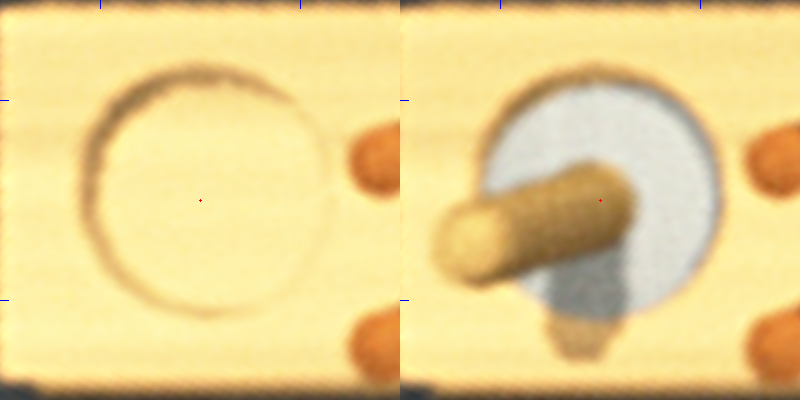

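```bash
python3 - <<'E'
from h import *; from rig import *
s=state(); 
for k,tcp in ((4,np.array([.4431,.0304,.2478])),(7,s["tool_pos"])):
    p,P,d=cloud("side",k); hsv=cv2.cvtColor(p,cv2.COLOR_RGB2HSV)
    z0=tcp[2]-.1167+.012
    for dz in (.0,):
        g=(np.hypot(P[:,:,0]-.45,P[:,:,1]-.0475)<.045)&(abs(P[:,:,2]-z0-.002)<.006)&(d>0)&(hsv[:,:,1]<45)
        q=P[g]; c=q.mean(0); nn=np.linalg.svd(q-c)[2][2]; nn*=np.sign(nn[2])
        (cc,r)=cv2.minEnclosingCircle((q[:,:2]*1000).astype(np.float32)); m=np.median(q[:,2])
        print(k,len(q),"normal",nn.round(4),"centre",np.round(cc,1),round(r,1),"rel tcp",np.round(np.array(cc)-tcp[:2]*1000,1),"z rel",((m-tcp[2])*1000).round(2))
    gray=cv2.resize(p[195:285,255:345,::-1],(400,400),interpolation=cv2.INTER_CUBIC); cv2.imwrite(f"pics/f{k}.png",gray)
E
python3 -c "
import cv2,numpy as np
cv2.imwrite('pics/f47.png',np.hstack([cv2.imread('pics/f4.png'),cv2.imread('pics/f7.png')]))"
```

```text
4 398 normal [-0.0176 -0.0203  0.9996] centre [448.5  47.1] 35.4 rel tcp [ 5.4 16.7] z rel -102.65
7 431 normal [-0.025  -0.0326  0.9992] centre [450.  49.] 36.2 rel tcp [ 5.3 17.3] z rel -100.89
```

View pics/f47.png

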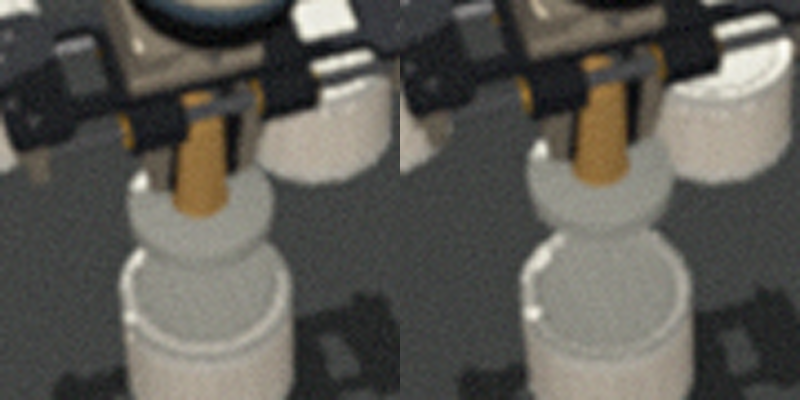

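The press barely moved in the grip: about 1.5 mm of axial slip and no noticeable tilt. In the rectified views the pocket centre is about 2.6 mm up-slope of where the press was parked, so I return to the grasp pose plus that shift.

```bash
cat >> h.py <<'E'
def park(h,xs=.0023,yl=-.0005): return G["tool_pos"]+h*n+xs*XS+yl*YL
E
python3 - <<'E'
from h import *; from rig import *
s=state(); print(row(s,park(.06)+[0,0,.05],RGm)); print(row(s,park(.06),RGm))
E
```

```text
[-4.79, 3.507, -0.465, -6.183, 0.008, -1.633]
[-5.218, 3.513, 1.146, -6.183, 0.008, -1.633]
```

Emit:
servo_tool([
  [-0.4, 0.3, -0.4, -0.4, 0, -0.1],
  [-1.0, 0.7, -0.5, -1.1, 0, -0.3],
  [-1.6, 1.2, -0.6, -1.9, 0, -0.5],
  [-2.2, 1.6, -0.6, -2.7, 0, -0.7],
  [-2.8, 2.1, -0.6, -3.5, 0, -0.9],
  [-3.4, 2.5, -0.6, -4.3, 0, -1.1],
  [-4.0, 2.9, -0.55, -5.1, 0, -1.3],
  [-4.5, 3.3, -0.5, -5.8, 0, -1.5],
  [-4.8, 3.5, -0.47, -6.18, 0, -1.63],
  [-4.8, 3.5, -0.47, -6.18, 0, -1.63],
  [-4.8, 3.5, -0.47, -6.18, 0, -1.63],
  [-5.0, 3.5, 0.3, -6.18, 0, -1.63],
  [-5.22, 3.51, 1.15, -6.18, 0, -1.63],
  [-5.22, 3.51, 1.15, -6.18, 0, -1.63],
  [-5.22, 3.51, 1.15, -6.18, 0, -1.63],
  [-5.22, 3.51, 1.15, -6.18, 0, -1.63],
])

```text
t: 13.4
tool_pos: [0.4886, -0.14, 0.1947]
ee_rot: [0.157, 0.773, 0.559, 0.255]
ft_force: [-0.1, -1.1, -5.3]
gripper_width: 0.276
```

```bash
python3 - <<'E'
from h import *; from rig import *
snap(camera,camera_info,8,dict(side=(350,225,470,345),top=(360,170,460,270)),"pics/c12.png")
s=state(); show(s); 
for h in (.06,.03,.018,.008,.003,.0): print(h,row(s,park(h),RGm))
E
```

```text
t 13.5 pos [ 0.4886 -0.1403  0.195 ] z [ 0.571  0.042 -0.82 ] y [ 0.784 -0.325  0.529] q [-0.43  0.21  2.29  1.27  0.29 -1.29] F [ 0.5  1.  -4.7] T [-0.07  0.78 -0.02] w 25.6
0.06 [-0.022, -0.068, 0.033, 0.032, 0.0, 0.009]
0.03 [-0.28, -0.069, 0.999, 0.032, 0.0, 0.009]
0.018 [-0.383, -0.069, 1.385, 0.032, 0.0, 0.009]
0.008 [-0.469, -0.069, 1.707, 0.032, 0.0, 0.009]
0.003 [-0.512, -0.069, 1.869, 0.032, 0.0, 0.009]
0.0 [-0.538, -0.069, 1.965, 0.032, 0.0, 0.009]
```

View pics/c12.png

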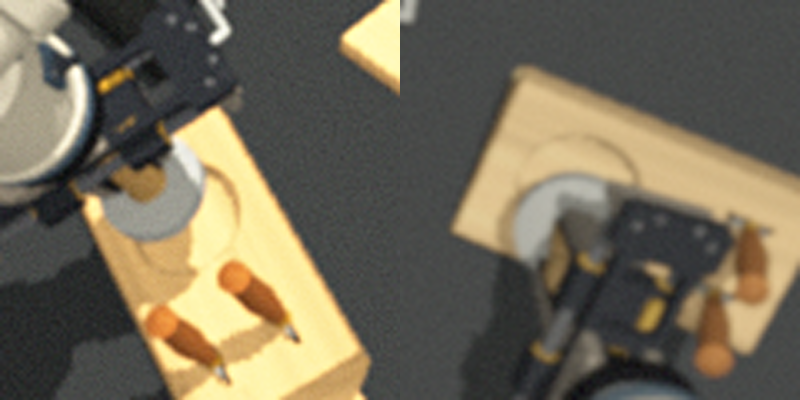

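Emit:
servo_tool([
  [-0.15, -0.07, 0.5, 0.03, 0, 0],
  [-0.28, -0.07, 1.0, 0.03, 0, 0],
  [-0.35, -0.07, 1.25, 0.03, 0, 0],
  [-0.38, -0.07, 1.38, 0.03, 0, 0],
  [-0.38, -0.07, 1.38, 0.03, 0, 0],
  [-0.38, -0.07, 1.38, 0.03, 0, 0],
])

```text
t: 14.1
tool_pos: [0.5072, -0.1485, 0.1567]
ee_rot: [0.156, 0.773, 0.559, 0.255]
ft_force: [0.1, -0.2, -2.5]
gripper_width: 0.278
```

```bash
python3 - <<'E'
from h import *; from rig import *
snap(camera,camera_info,9,dict(side=(365,250,445,330),top=(370,180,450,260)),"pics/c13.png")
s=state(); show(s); 
for h in (.018,.010,.005,.001): print(h,row(s,park(h),RGm))
for nm,f in (("side",.0142+.018),("top",.0112+.018)):
    p,P,d=cloud(nm,9); hsv=cv2.cvtColor(p,cv2.COLOR_RGB2HSV); rel=(P-ORG)@n
    m=(hsv[:,:,1]<50)&(hsv[:,:,2]>100)&(np.hypot((P-ORG)@XS,(P-ORG)@YL)<.045)&(d>0)&(rel>.015)&(rel<.04); q=P[m]
    ab=(np.stack([(q-ORG)@XS,(q-ORG)@YL],1)*1000).astype(np.float32); print(nm,len(q),"foot top h",np.median(rel[m]),cv2.minEnclosingCircle(ab))
E
```

```text
t 14.2 pos [ 0.5072 -0.1485  0.1567] z [ 0.568  0.043 -0.822] y [ 0.785 -0.326  0.526] q [-0.43  0.32  2.27  1.57  0.28 -1.6 ] F [-1.2 -0.4 -3.5] T [-0.04  0.8  -0.03] w 25.5
0.018 [0.005, 0.03, -0.001, -0.008, 0.002, 0.002]
0.01 [-0.063, 0.031, 0.257, -0.008, 0.002, 0.002]
0.005 [-0.106, 0.032, 0.418, -0.008, 0.002, 0.002]
0.001 [-0.141, 0.032, 0.547, -0.008, 0.002, 0.002]
side 417 foot top h 0.032154317978481256 ((0.9296287298202515, -2.551053047180176), 34.52387619018555)
top 261 foot top h 0.02897717882331176 ((1.998499870300293, 3.1555967330932617), 33.781776428222656)
```

View pics/c13.png

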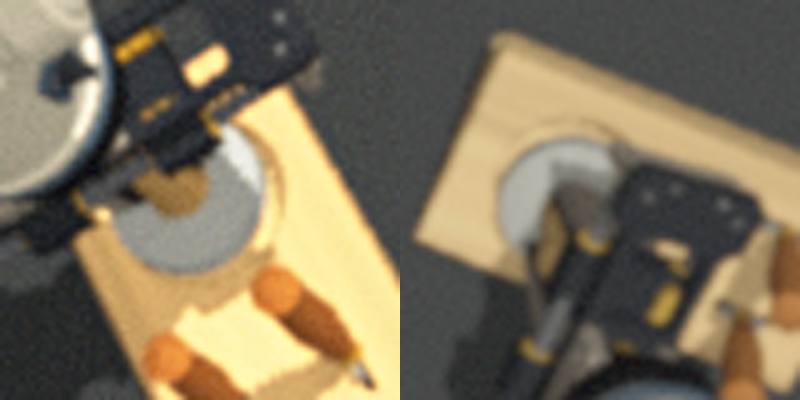

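Emit:
servo_tool([
  [0, 0.04, 0, 0, 0, 0],
  [-0.02, 0.04, 0.09, 0, 0, 0],
  [-0.04, 0.04, 0.17, 0, 0, 0],
  [-0.063, 0.04, 0.26, 0, 0, 0],
  [-0.063, 0.04, 0.26, 0, 0, 0],
])

```text
t: 14.7
tool_pos: [0.5121, -0.1504, 0.1495]
ee_rot: [0.156, 0.774, 0.559, 0.254]
ft_force: [-0.5, 0.1, -3.6]
gripper_width: 0.279
```

```bash
python3 - <<'E'
from h import *; from rig import *
s=state(); show(s); F=s["ft_force"]; print("F n,XS,YL",F@n,F@XS,F@YL)
for h in (.010,.005,.001): print(h,row(s,park(h),RGm))
E
```

```text
t 14.7 pos [ 0.5121 -0.1504  0.1495] z [ 0.567  0.044 -0.822] y [ 0.786 -0.326  0.525] q [-0.43  0.35  2.26  1.61  0.28 -1.65] F [-0.5  0.1 -3.6] T [-0.09  0.74  0.06] w 25.7
F n,XS,YL -2.7409420239878095 -2.322305638736455 -0.1603853652106868
0.01 [0.008, 0.01, -0.032, -0.023, 0.003, -0.003]
0.005 [-0.035, 0.011, 0.129, -0.023, 0.003, -0.003]
0.001 [-0.069, 0.011, 0.258, -0.023, 0.003, -0.003]
```

No contact, and the foot is entering. Continuing to about 1 mm above the floor.

Emit:
servo_tool([
  [-0.015, 0.01, 0.06, 0, 0, 0],
  [-0.035, 0.01, 0.13, 0, 0, 0],
  [-0.05, 0.01, 0.19, 0, 0, 0],
  [-0.065, 0.01, 0.24, 0, 0, 0],
  [-0.065, 0.01, 0.24, 0, 0, 0],
])

```text
t: 15.2
tool_pos: [0.5159, -0.152, 0.1435]
ee_rot: [0.156, 0.774, 0.559, 0.254]
ft_force: [-0.1, -0.8, -3.8]
gripper_width: 0.284
```

```bash
python3 - <<'E'
from h import *; from rig import *
snap(camera,camera_info,10,dict(side=(365,250,445,330),top=(370,180,450,260)),"pics/c14.png")
s=state(); show(s); F=s["ft_force"]; print("F n,XS,YL",F@n,F@XS,F@YL)
for h in (.001,-.001): print(h,row(s,park(h),RGm))
for nm in ("side","top"):
    p,P,d=cloud(nm,10); hsv=cv2.cvtColor(p,cv2.COLOR_RGB2HSV); rel=(P-ORG)@n
    m=(hsv[:,:,1]<50)&(hsv[:,:,2]>100)&(np.hypot((P-ORG)@XS,(P-ORG)@YL)<.045)&(d>0)&(rel>.0)&(rel<.03); q=P[m]
    ab=(np.stack([(q-ORG)@XS,(q-ORG)@YL],1)*1000).astype(np.float32); c=q.mean(0); print(nm,len(q),"foot top h",np.median(rel[m]),cv2.minEnclosingCircle(ab),np.linalg.svd(q-c)[2][2])
E
```

```text
t 15.3 pos [ 0.5159 -0.152   0.1437] z [ 0.568  0.044 -0.822] y [ 0.786 -0.326  0.525] q [-0.43  0.36  2.26  1.66  0.28 -1.69] F [ 0.3  0.7 -3.9] T [-0.1   0.78  0.01] w 25.4
F n,XS,YL -3.3208154215131844 -2.0884137962523974 0.7887082984221595
0.001 [-0.009, -0.003, 0.03, -0.018, 0.003, -0.001]
-0.001 [-0.026, -0.003, 0.094, -0.018, 0.003, -0.001]
side 391 foot top h 0.015943897159468916 ((1.2048207521438599, -3.3241255283355713), 34.49578094482422) [-0.49237176  0.17141346  0.85333902]
top 253 foot top h 0.01313926328851569 ((3.088134765625, 4.656505107879639), 33.8177375793457) [-0.42080132  0.2410137   0.87455054]
```

View pics/c14.png

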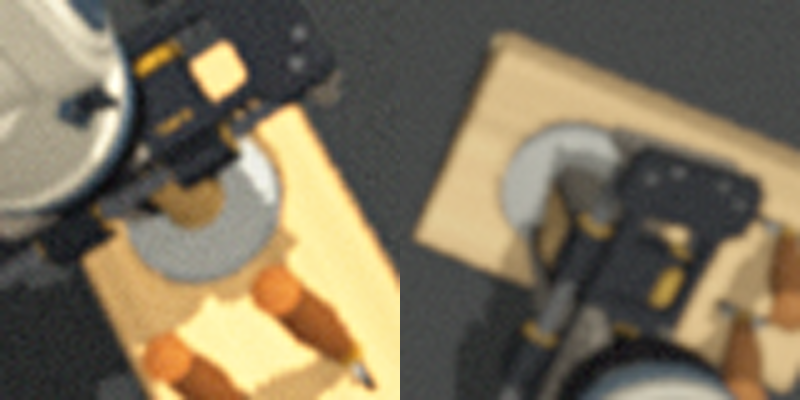

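The foot is inside the pocket, about 2.5 mm above its floor and without contact. Lowering the rest.

Emit:
servo_tool([
  [-0.01, 0, 0.04, 0, 0, 0],
  [-0.02, 0, 0.07, 0, 0, 0],
  [-0.024, 0, 0.09, 0, 0, 0],
  [-0.024, 0, 0.09, 0, 0, 0],
])

```text
t: 15.7
tool_pos: [0.5171, -0.1526, 0.1415]
ee_rot: [0.156, 0.773, 0.559, 0.254]
ft_force: [-3.5, 0.5, 1.0]
gripper_width: 0.279
```

```bash
python3 - <<'E'
from h import *; from rig import *
s=state(); show(s); F=s["ft_force"]; print("F n,XS,YL",F@n,F@XS,F@YL)
print(row(s,park(-.001),RGm))
E
```

```text
t 15.7 pos [ 0.5171 -0.1526  0.1415] z [ 0.568  0.044 -0.822] y [ 0.786 -0.326  0.526] q [-0.43  0.37  2.26  1.68  0.28 -1.71] F [-3.5  0.5  1. ] T [-0.08  0.7   0.04] w 25.7
F n,XS,YL 2.6751062893917683 -2.383139298799949 -0.9118600995419226
[-0.001, -0.004, 0.011, -0.014, 0.003, -0.002]
```

Floor contact: the normal force went from -3 to +2.7 N. Releasing.

Emit:
servo_tool([
  [0, 0, 0, 0, 0, 0],
  [0, 0, 0, 0, 0, 0],
  [0, 0, 0, 0, 0, 0],
  [0, 0, 0, 0, 0, 0],
  [0, 0, 0, 0, 0, 0],
  [0, 0, 0, 0, 0, 0],
  [0, 0, 0, 0, 0, 0],
  [0, 0, 0, 0, 0, 0],
], gripper=-1)

```text
t: 16.5
tool_pos: [0.5173, -0.1525, 0.1414]
ee_rot: [0.156, 0.773, 0.559, 0.254]
ft_force: [0.5, -0.3, -0.2]
gripper_width: 0.953
```

Emit:
servo_tool([
  [0, 0, -0.3, 0, 0, 0],
  [0, 0, -0.7, 0, 0, 0],
  [0, 0, -1.3, 0, 0, 0],
  [0, 0, -2.0, 0, 0, 0],
  [0, 0, -2.7, 0, 0, 0],
  [0, 0, -3.4, 0, 0, 0],
  [0, 0, -4.1, 0, 0, 0],
  [0, 0, -4.6, 0, 0, 0],
  [0, 0, -4.6, 0, 0, 0],
])

```text
t: 17.4
tool_pos: [0.4387, -0.1589, 0.2563]
ee_rot: [0.157, 0.773, 0.559, 0.255]
ft_force: [-0.9, -0.7, -0.1]
gripper_width: 1.001
```

```bash
python3 - <<'E'
from h import *; from rig import *
s=state(); show(s)
print("go",row(s,np.array([.25,-.1,.36]),Rq(s["ee_rot"]).as_matrix()),row(s,np.array([.2,.35,.36]),np.array([[-.6,.8,0],[.8,.6,0],[0,0,-1]])))
snap(camera,camera_info,11,dict(side=(345,230,475,360),top=(360,170,480,290)),"pics/c15.png")
E
```

```text
t 17.4 pos [ 0.4387 -0.1589  0.2563] z [ 0.57   0.042 -0.821] y [ 0.785 -0.325  0.528] q [-0.54  0.02  2.31  0.88  0.44 -0.96] F [-0.9 -0.7 -0.1] T [-0.06  0.28  0.04] w 92.1
go [1.069, -3.749, -6.338, -0.0, 0.0, 0.0] [14.831, -9.937, -6.656, 7.208, 0.641, -10.671]
```

View pics/c15.png

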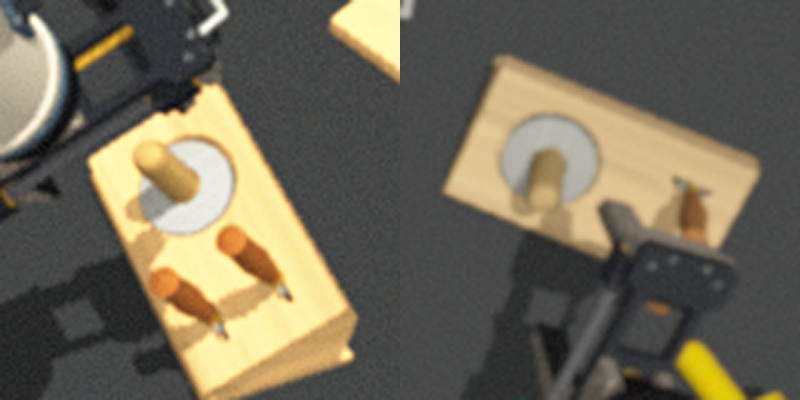

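The press is parked: foot disc flush in the pocket, handle square to the face. Backing away a little and doing the full final check.

Emit:
servo_tool([
  [0, 0.3, -0.5, 0, 0, 0],
  [0, 0.6, -1.0, 0, 0, 0],
  [0, 0.9, -1.4, 0, 0, 0],
  [0, 0.9, -1.4, 0, 0, 0],
])

```text
t: 17.9
tool_pos: [0.4374, -0.1698, 0.3045]
ee_rot: [0.157, 0.773, 0.559, 0.255]
ft_force: [0.5, -0.7, -0.3]
gripper_width: 0.997
```

```bash
python3 - <<'E'
from h import *; from rig import *
snap(camera,camera_info,12); s=state(); show(s)
cv2.imwrite("pics/fin.png",np.hstack([cv2.resize(load(nm,12)[0][:,:,::-1],(400,300)) for nm in("side","top")]))
cv2.imwrite("pics/fin2.png",cv2.resize(load("side",12)[0][150:310,180:420,::-1],(780,520),interpolation=cv2.INTER_CUBIC))
for nm in ("side","top"):
    p,P,d=cloud(nm,12)
    for nme,c in (("tin",(.4502,.0478)),("b",(.603,.138)),("c",(.4635,.268))):
        g=(np.hypot(P[:,:,0]-c[0],P[:,:,1]-c[1])<.06)&(P[:,:,2]>.06)&(P[:,:,2]<.1)&(d>0); q=P[g]
        k=q[abs(q[:,2]-np.median(q[:,2]))<.004]; nn=np.linalg.svd(k-k.mean(0))[2][2]
        print(nm,nme,len(q),np.percentile(q[:,2],[50,75,90,98]).round(4),cv2.minEnclosingCircle((q[:,:2]*1000).astype(np.float32)),nn.round(3))
    hsv=cv2.cvtColor(p,cv2.COLOR_RGB2HSV); rel=(P-ORG)@n
    m=(hsv[:,:,1]<50)&(hsv[:,:,2]>105)&(np.hypot((P-ORG)@XS,(P-ORG)@YL)<.045)&(d>0)&(abs(rel-.012)<.012); q=P[m]
    ab=(np.stack([(q-ORG)@XS,(q-ORG)@YL],1)*1000).astype(np.float32); print(nm,"foot top h",np.median(rel[m]),cv2.minEnclosingCircle(ab),np.linalg.svd(q-q.mean(0))[2][2])
    df=np.abs(p.astype(int)-load(nm,0)[0].astype(int)).max(2)>60; print("diff px",df.sum())
E
```

```text
t 18.0 pos [ 0.4364 -0.1689  0.3026] z [ 0.567  0.044 -0.822] y [ 0.786 -0.326  0.525] q [-0.57 -0.06  2.25  0.71  0.56 -0.79] F [ 0.1  0.1 -1. ] T [-0.08  0.34  0.05] w 92.0
side tin 151 [0.07   0.0734 0.0747 0.0764] ((428.2859802246094, 33.498844146728516), 33.421653747558594) [ 0.064  0.055 -0.996]
side b 1 [0.0784 0.0784 0.0784 0.0784] ((636.11474609375, 111.22051239013672), 9.999999747378752e-05) [0. 0. 1.]
side c 814 [0.0736 0.0751 0.0766 0.0779] ((463.6266174316406, 274.9365234375), 45.73468017578125) [ 0.003 -0.012  1.   ]
side foot top h 0.013439855612281823 ((1.6272159814834595, -0.5925314426422119), 35.7998161315918) [-0.49848222  0.19953232  0.84362452]
diff px 47674
top tin 1000 [0.0703 0.0721 0.0737 0.0755] ((450.3005676269531, 47.23366928100586), 43.207237243652344) [ 0.001 -0.002 -1.   ]
top b 987 [0.0703 0.0721 0.0736 0.0753] ((607.1454467773438, 140.2221221923828), 43.47035217285156) [-0.    -0.006  1.   ]
top c 1010 [0.0702 0.0718 0.0735 0.0757] ((465.0780029296875, 274.13055419921875), 43.8395881652832) [-0.005 -0.001 -1.   ]
top foot top h 0.010447319318261518 ((0.8206310272216797, -1.4068279266357422), 36.08012008666992) [-0.4771683   0.20332686  0.85496702]
diff px 20104
```

View pics/fin.png

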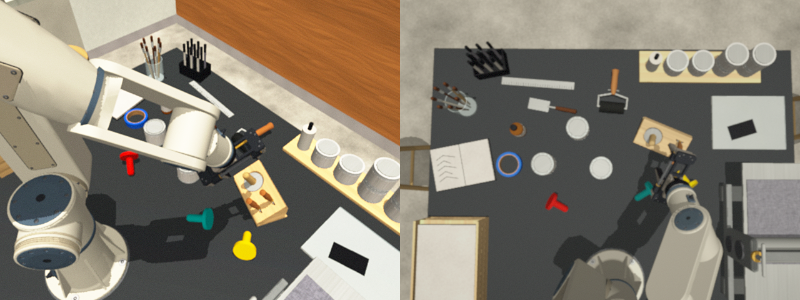

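View pics/fin2.png

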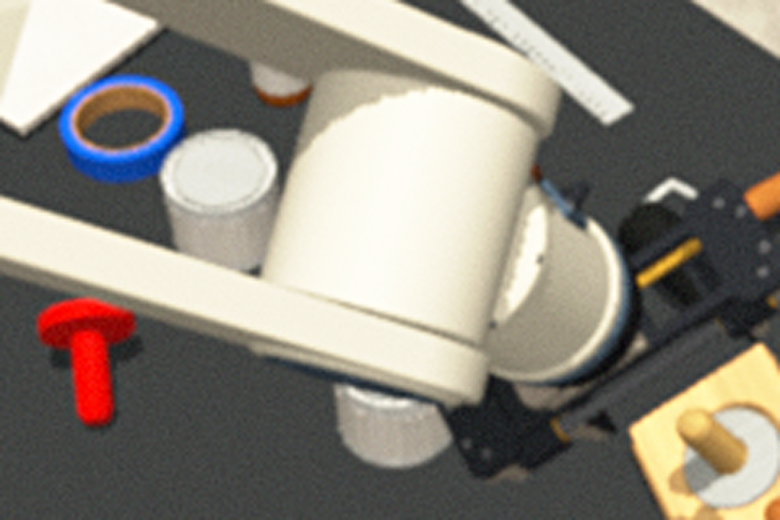

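In the top view all three tins read the same height (70.2–70.3 mm median) and level, and the open tin is still in place. The press foot is back at its parked height (about 12 mm, averaged over both views) and square to the face. Nothing else appears to have moved.

```bash
python3 - <<'E'
from rig import *
print(job_done())
E
```

```text
the job is handed in; nothing more can be done
None
```

The lid is home on the open tin, the press is back in its rack pocket, and the job is handed in at about 18 s of the allowed 51 s. I took the press from the rack by its handle and pushed the lid straight down with the foot to a hard stop at about 40 N. I then set the press back and moved the gripper clear.

**Lid:** after the push the lid was level, with the same height profile as the two closed tins. In the final top view all three tins read 70.2–70.3 mm, and the open tin was upright and had not moved. The arm hid most of the open tin in the final side view, so that check rests on the top view and on a side view taken right after pressing.

**Press:** it stands square in the pocket, its foot top at the parked height (13.4 mm in the side view, 10.4 mm in the top view, 12 mm average). The two cameras disagreed by about 3 mm in height throughout, so I averaged them. The handle slipped about 1.5 mm in the grip while pressing, with no harm.

**Rest of the table:** nothing else looked moved, but I judged that by eye, as a pixel comparison was swamped by the arm and its shadow.

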